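Stack block cases on a carrier and lock the column

TASK

Build up the column of paraffin-block cases on the metal carrier: take the blue case from the sloping rack and set it squarely on the white one so that it nests fully down, then nest the yellow case on the blue one in the same way, without dropping either. Then fit the red keeper over the square brass head of the carrier's mast, turning it until it drops fully home, and swing it round so that its arm ends up lying over the column; leave the green case and the other things on the bench where they are.

Things in the scene. Friction and masses are not known exactly. Their poses are not given: they have to be found in the camera images.
- white_case: White closed plastic case, 100 (x) x 50 (y) x 36 mm, 0.2 to 0.35 kg. Origin: centre of underside, z up through the lid. Sides plain up to a shoulder at z = 32; above it a raised panel 89 x 39 mm, 4 mm high. Underside: recess 92 x 42 mm, 5 deep, nesting over the panel below with 1.5 mm play each side. Nested origins are 32 mm apart, un-nested 36. Nested on the carrier.
- blue_case: Blue case of exactly the white case's shape and size, origin and axes alike, 0.2 to 0.35 kg. It lies lid up on the sloping rack, tipped 25 degrees, its x axis pointing up the slope, in one of three places 95 mm apart. Either end may face forward in the column.
- yellow_case: Yellow case, the same as the blue one in shape, size, origin and axes; also on the sloping rack.
- green_case: Green case of the same make, also on the rack; not needed, leave it.
- rack: Fixed white sloping rack, 300 mm wide (y); origin on the bench under its middle. Its 134 mm board rises at 25 degrees along its +x, away from the robot; its upper face is 50 mm above the bench over the origin (22 at the near edge, 78 at the far edge). A stop lip 12 mm high runs along the near edge, against the cases' lower ends.
- carrier: Fixed aluminium plate 180 x 90 x 10 mm; origin on the bench under the column's axis; plate from x = -66 to 114 mm. At x = 80 (away from the robot) stands a round steel mast, 29 mm across, 112 mm high; on it a brass square head 18 x 18 mm, 26 mm high, with a 13 mm square tip 3 mm higher (top at 141). The head turns stiffly about the mast's axis, through at least 90 degrees either way.
- nest (a point): Point on the carrier plate's upper face (10 mm above the bench) on the column's axis, axes as the carrier: where the white case's origin is. The finished column's three shoulders lie 42, 74 and 106 mm above the bench, its top panel at 110 mm.
- shaft (a point): Centre of the mast's shoulder at the foot of the brass square head, 112 mm above the bench, axes as the carrier: where the keeper's origin belongs. The square head turns on the mast and starts at any angle; the angle is not reported: see it, or feel for it by turning the keeper while it rests lightly on the head (it binds 26 mm above home when out of line; play about 0.15 rad).
- keeper: Loose red keeper, 0.11 kg, lying flat: square hub 38 x 38 x 34 mm high with a 21 x 21 mm bore right through, and a flat arm 20 mm wide, 9 mm thick, flush with the underside, reaching along its +x to 95 mm from the bore's axis. Origin: centre of the bore at the underside. Fitted, its +x points along the carrier's -x.
- keeper_tip (a point): Point on the underside of the keeper's arm, 80 mm from the bore's axis; it comes over the column's axis when the keeper is fitted.
- jar: Amber specimen jar, 56 mm across, 75 mm high; a bystander.
- reagent: White reagent bottle, 64 mm across, 120 mm high; a bystander.
- mould: Small open steel mould tray 62 x 46 x 14 mm; a bystander.
- spatula: Steel spatula, 190 mm long; a bystander.
- timer: Grey bench timer 50 x 75 x 30 mm; a bystander.
Mind the look-alikes: they are no part of the job. Of the things that look like the yellow_case, the largest one is meant.

How it is judged:
On the way, in this order (a step that is already met when the one before it is completed fails the run):
1. the blue case is nested squarely on the white one, still in place on the carrier (x of white_case in the frame of nest between -0.003 and 0.003 m and y of white_case in the frame of nest between -0.003 and 0.003 m and z of white_case in the frame of nest between -0.002 and 0.002 m and angle between the x axis of white_case and the x axis of nest, either way round below 0.06 rad and angle between each of white_case, blue_case's own z axis and vertical below 0.04 rad and x of blue_case in the frame of white_case between -0.003 and 0.003 m and y of blue_case in the frame of white_case between -0.003 and 0.003 m and z of blue_case in the frame of white_case between 0.03 and 0.034 m and angle between the x axis of blue_case and the x axis of white_case, either way round below 0.06 rad), for 0.2 s.
2. the yellow case is nested squarely on the blue one (all of step 1 and x of yellow_case in the frame of blue_case between -0.003 and 0.003 m and y of yellow_case in the frame of blue_case between -0.003 and 0.003 m and z of yellow_case in the frame of blue_case between 0.03 and 0.034 m and angle between the x axis of yellow_case and the x axis of blue_case, either way round below 0.06 rad and angle between yellow_case's own z axis and vertical below 0.04 rad), for 0.2 s.
At the end, for the whole second after the job is handed in: White, blue, yellow nested in that order on the carrier: each within 3 mm sideways, 2 mm in height, 0.06 rad in direction, upright to 0.04 rad; keeper on the mast shoulder (2.5 mm high, 4 mm sideways, tilt 0.06 rad), its tip point within 20 mm of the column axis; all at rest (all of step 2 and horizontal distance between keeper and shaft below 0.004 m and z of keeper in the frame of shaft between -0.002 and 0.0025 m and horizontal distance between keeper_tip and nest below 0.02 m and angle between keeper's own z axis and vertical below 0.06 rad and linear speed of each of white_case, blue_case, yellow_case, keeper below 0.02 m/s); the robot touches nothing.
It fails at once if a case was dropped (over 0.5 m/s with no finger on it) ((linear speed of blue_case above 0.5 m/s and contact force between blue_case and the fingers below 0.1 N) or (linear speed of yellow_case above 0.5 m/s and contact force between yellow_case and the fingers below 0.1 N)).
It fails at once if the green case was moved by more than 15 mm (distance of green_case from where it was at the start of the episode above 0.015 m).
It fails at once if a bystander was moved by more than 25 mm (distance of any of jar, reagent, mould, spatula, timer from where it was at the start of the episode above 0.025 m).
It also fails if it takes over 72 s, if anything falls off the work surface, if the arm or the gripper's body presses on something with over 40 N, if the wrist force passes 120 N, or if a joint passes its speed limit or range.

ROBOT

A 6-joint arm with a two-finger parallel gripper is mounted at the origin on the work surface. World frame = base frame: x ahead of the robot, y to its left, z up, the work surface at z = 0. Lengths are in m, angles in rad, forces in N, time in s.
With the tool pointing down it reaches from about 0.35 to 0.975 m from the base axis. Payload 4.9 kg.
Tool frame: the origin (TCP) lies at the very end of the fingers, on their centre line; the grasp point (between the pads) lies 19 mm behind it; z points along the fingers, y is the line along which they close (so a half turn about z gives the same grasp; the last joint's range is limited). The gripper opens to 85 mm and grips with 20 to 120 N. Pads are 22 mm wide; open, the fingers measure 114 mm over their backs; the gripper's body (76 mm by 85 mm) begins 54 mm behind the grasp point. The pads swing forward as they close: fully open they stand 13 mm farther back than shut.
Start: joints at [-1.261, 0.053, 1.613, -0, 1.476, -0.119], TCP at [0.26, -0.568, 0.231] pointing down, gripper open.
Joint ranges: [-3.01, 3.01], [-1.01, 2.22], [0.06, 2.58], [-1.02, 4.17], [0.09, 2.62], [-3.14, 3.14]. Speed limits (rad/s): [2.57, 2.57, 3.14, 3.14, 3.14, 3.14].

INTERFACE

Orientations are given as a unit quaternion [w, x, y, z].
In Python, from plant import monitor, vision, manip gives the robot as it stands. The module is installed in compiled form; this text tells all that it offers.
- The arm moves only by the tool arm_command, never from a script. Its argument "rows" is a list of rows, each a list of 3 entries, a list of its own where there are three numbers: the finger opening in mm, from 0 to 85.4, then the shift along the world's x, y, z in units of 30 cm (1.0 is 30 cm), then the turn, a rotation vector about the world's x, y, z in units of pi/2 rad (1.0 is pi/2 rad). In form: [[claw, [x, y, z], [wx, wy, wz]], ...]. A call has 1 to 12 rows; each row is the pose to reach, as a shift and turn from the pose commanded when the call began; what a row does not reach only later rows make up. A row lasts 1/12 s, in which the tool goes at most 41.7 mm and 7.16 degrees, less where a joint would pass 70% of its speed; a pose out of reach is approached as far as the arm can. A call with a number of a shift or a turn outside -1 to 1 is refused whole. A call with a gripper value outside its range is refused whole. The fingers move at their own pace and stop on an object; the grip force is fixed at half the most. Time passes only in rows, so rows that repeat a pose let the fingers close. It gives the time, the measured TCP pose, the force, the opening and the grip force at its end, in the units of the state.
- monitor.state(): the state, without advancing time (a new reading comes with each control period).
- vision.grab_frame(name): name is "scene" or "top"; returns a dict with "color" (400x640x3 uint8, red, green, blue), "z_map" (400x640 float32, m along the optical axis (not along the pixel's ray), 0 where there is no reading), "mtx" (3x3 intrinsics, pixels), "R" (3x3) and "t" (3): a world point X has camera coordinates R X + t. Camera axes: x right, y down, z forward; pixel columns grow to the right and rows downward; lengths in m; the calibration is good to about 2 mm. A picture is of the moment at which its call begins.
- manip.job_done(): hands the job in; it is judged then, once.
The state is a dict: "time": time; "joint_pos": joint angles; "joint_vel": joint speeds; "joint_efforts": joint torques, N m; "tool_pos": TCP position; "tool_rot": TCP orientation; "contact_force": force on the tool from outside, world axes, zero at the start; "ft_torque": the same for the moment, N m; "gripper_width": opening from 0.0 (shut) to 1.0 (fully open); "grasp_force": force on a finger pad.
Only numpy, scipy, OpenCV 4.12 (cv2) and the standard library are available. Lean on these libraries where they do the work, as an engineer would, in place of code of your own. Each camera call takes 0.05 s, during which the arm holds its last target. There are 200 camera calls.

## Working session

There is one attempt and no reset: what is moved stays moved. The work goes in short steps, Python scripts to look and compute and a tool call to move; the robot and the scene stay as the last step left them, time stands still between calls to the robot, and variables do not carry over. Pictures are saved under pics/ and viewed, at most 10 in all, crops included, and the job is handed in when it is done.

Besides the shell and the picture viewer there is one more tool, called after "Emit:" by a JSON object that holds its "name" and its "arguments", one argument or row to a line. arm_command: Moves the arm, as the interface text tells. Shifts and turns lie within -1 to 1; 1 stands for 30 cm of shift or pi/2 rad of turn. Its arguments: {"type":"object","properties":{"rows":{"type":"array"}},"required":["rows"]}

```bash
mkdir -p pics; cat > h.py <<'E'
import numpy as np, cv2
from plant import monitor, vision, manip
def grab(n):
    f=vision.grab_frame(n); f['color']=np.array(f['color']); return f
def cloud(f):
    z=np.array(f['z_map']); K=np.array(f['mtx']); v,u=np.mgrid[:z.shape[0],:z.shape[1]]
    P=np.stack([(u-K[0,2])/K[0,0]*z,(v-K[1,2])/K[1,1]*z,z],-1)
    W=(P-np.array(f['t']))@np.array(f['R']); W[z<=0]=np.nan; return W
def save(f,name): cv2.imwrite('pics/'+name,f['color'][...,::-1])
E
python3 - <<'E'
from h import *
s=monitor.state(); print(s)
for n in('scene','top'):
    f=grab(n); save(f,n+'0.png'); np.save(n+'0.npy',f,allow_pickle=True)
    print(n,f['mtx'],f['R'],f['t'])
E
```

```text
{'time': 0.0, 'joint_pos': array([-1.26098912e+00,  5.33730946e-02,  1.61429091e+00,  1.25293104e-06,
        1.47597968e+00, -1.18987015e-01]), 'joint_vel': array([-0.00143273, -0.00112731, -0.00068397, -0.00085014, -0.00179099,
       -0.00012587]), 'joint_efforts': array([ 8.39966342e-04, -3.93686163e+01, -3.70172381e+01,  8.15134081e-05,
        7.07957981e-03, -1.96600087e-05]), 'tool_pos': array([ 0.25967794, -0.56782263,  0.23005479]), 'tool_rot': array([-1.02090875e-03,  9.77104340e-01,  2.12758213e-01, -9.70752068e-05]), 'contact_force': array([ 0.10030251,  0.10305689, -0.38054464]), 'ft_torque': array([-0.04603597,  0.02336191, -0.0436069 ]), 'grasp_force': 0.0, 'gripper_width': 1.0000975914088646}
scene [[369.13355423   0.         322.80985985]
 [  0.         369.13355423 199.47212271]
 [  0.           0.           1.        ]] [[ 0.52387035  0.85179568 -0.00199496]
 [ 0.62891042 -0.38836917 -0.67352882]
 [-0.57448372  0.35158713 -0.73915827]] [-0.24749455 -0.25205445  1.31023237]
top [[465.71696887   0.         313.9537466 ]
 [  0.         465.71696887 201.57095706]
 [  0.           0.           1.        ]] [[-0.07751119 -0.99698305 -0.00410015]
 [-0.97551728  0.07668999 -0.20611814]
 [ 0.20581074 -0.0119767  -0.97851852]] [-0.00300863  0.47825039  1.58625396]
```

View pics/scene0.png

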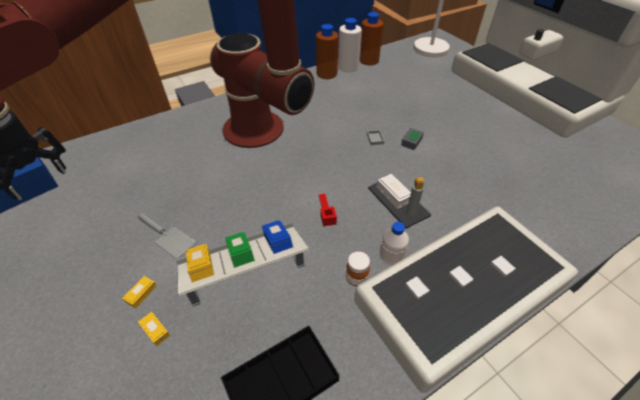

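View pics/top0.png

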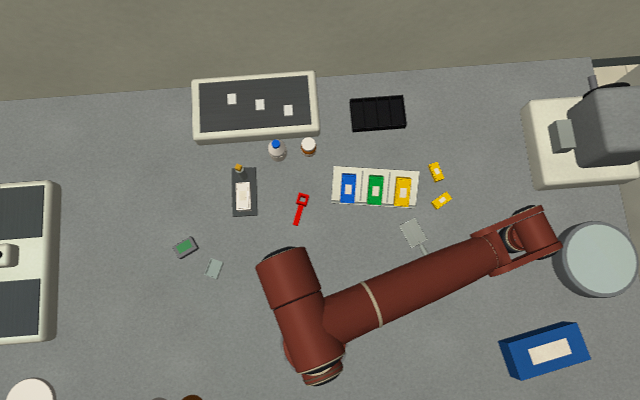

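Scene view: the yellow candidates are the case on the rack (scene 200,262 / top 403,190) and two loose look-alikes (scene 139,292 and 153,327 / top 441,201 and 436,172). Blue is on the rack (scene 277,236 / top 348,188), with green between them. The carrier with the white case is at top (244,195), its brass head at (239,167). The red keeper's hub is at top (302,199). I choose the rack blue and rack yellow, and will check them in a crop and by size.

```bash
cat > m.py <<'E'
from h import *
def masks(f):
    h=cv2.cvtColor(f['color'],cv2.COLOR_RGB2HSV); H,S,V=[h[...,i].astype(int) for i in range(3)]
    return {'blue':(H>105)&(H<125)&(S>150)&(V>80),'green':(H>45)&(H<80)&(S>150),'yellow':(H>18)&(H<30)&(S>150)&(V>120),
      'red':((H<4)|(H>176))&(S>215)&(V>120),'brass':(H>12)&(H<25)&(S>90)&(S<220)}
def comps(f,W,name,ok):
    n,l,st,c=cv2.connectedComponentsWithStats((masks(f)[name]&ok).astype('uint8'))
    return [(l==i,st[i],c[i]) for i in range(1,n) if st[i,4]>15]
if __name__=='__main__':
    for n in('scene','top'):
        f=np.load(n+'0.npy',allow_pickle=True).item(); W=cloud(f)
        ok=(W[...,0]>.2)&(W[...,0]<1.0)&(abs(W[...,1])<.7)&(W[...,2]>-.01)&(W[...,2]<.2)
        print(n)
        for k in('blue','green','yellow','red','brass'):
            for m,s,c in comps(f,W,k,ok):
                P=W[m]; r=cv2.minAreaRect(P[:,:2].astype('float32'))
                print(k,c.round(),s[4],'med',np.median(P,0).round(3),'z',np.percentile(P[:,2],[2,50,98]).round(3),'rect',np.round(r[0],3),np.round(r[1],3),round(r[2],1))
    f=np.load('top0.npy',allow_pickle=True).item(); a=f['color'][150:220,225:460]
    g=np.load('scene0.npy',allow_pickle=True).item()['color'][165:345,115:440]
    a=cv2.resize(a,None,fx=3.3,fy=3.3,interpolation=3); g=cv2.resize(g,(a.shape[1],int(180*a.shape[1]/325)),interpolation=3)
    g=g[:360]
    cv2.imwrite('pics/crop1.png',np.vstack([a,g])[:600,:800,::-1])
E
python3 m.py
```

```text
scene
blue [277. 237.] 505 med [ 0.544 -0.166  0.086] z [0.064 0.086 0.099] rect [ 0.515 -0.161] [0.05  0.099] 81.2
blue [398. 227.] 118 med [0.68  0.078 0.12 ] z [0.009 0.12  0.122] rect [0.648 0.118] [0.026 0.126] 38.6
green [240. 250.] 465 med [ 0.532 -0.258  0.087] z [0.065 0.087 0.099] rect [ 0.502 -0.254] [0.046 0.097] 80.5
yellow [199. 263.] 643 med [ 0.517 -0.349  0.085] z [0.062 0.085 0.099] rect [ 0.487 -0.347] [0.048 0.101] 81.7
yellow [139. 292.] 422 med [ 0.46  -0.491  0.022] z [0.003 0.022 0.026] rect [ 0.451 -0.492] [0.036 0.073] 30.4
yellow [153. 327.] 379 med [ 0.567 -0.487  0.023] z [0.017 0.023 0.027] rect [ 0.559 -0.488] [0.069 0.033] 15.0
red [326. 209.] 151 med [0.483 0.011 0.033] z [0.007 0.033 0.037] rect [0.463 0.019] [0.033 0.111] 62.3
brass [419. 182.] 96 med [0.603 0.206 0.135] z [0.001 0.135 0.143] rect [0.551 0.271] [0.022 0.178] 38.5
brass [199. 263.] 745 med [ 0.515 -0.349  0.083] z [0.038 0.083 0.099] rect [ 0.461 -0.347] [0.058 0.154] 81.1
brass [139. 292.] 526 med [ 0.46  -0.492  0.022] z [0.    0.022 0.026] rect [ 0.444 -0.496] [0.054 0.074] 29.9
b
[... 510 characters left out ...]
 rect [ 0.562 -0.493] [0.07  0.043] 14.0
yellow [238. 166.] 28 med [0.599 0.207 0.137] z [0.066 0.137 0.144] rect [0.618 0.208] [0.019 0.057] 89.9
yellow [402. 191.] 362 med [ 0.485 -0.346  0.08 ] z [0.052 0.08  0.101] rect [ 0.485 -0.351] [0.057 0.101] 82.6
yellow [441. 200.] 158 med [ 0.451 -0.49   0.021] z [-0.002  0.021  0.03 ] rect [ 0.455 -0.499] [0.033 0.077] 30.7
red [300. 208.] 171 med [0.468 0.014 0.01 ] z [-0.     0.01   0.038] rect [0.46  0.014] [0.034 0.113] 70.1
brass [238. 167.] 37 med [0.599 0.209 0.136] z [-0.001  0.136  0.144] rect [0.62  0.211] [0.061 0.023] 2.9
brass [431. 174.] 18 med [ 0.556 -0.474  0.008] z [-0.     0.008  0.014] rect [ 0.556 -0.474] [0.067 0.004] 16.4
```

View pics/crop1.png

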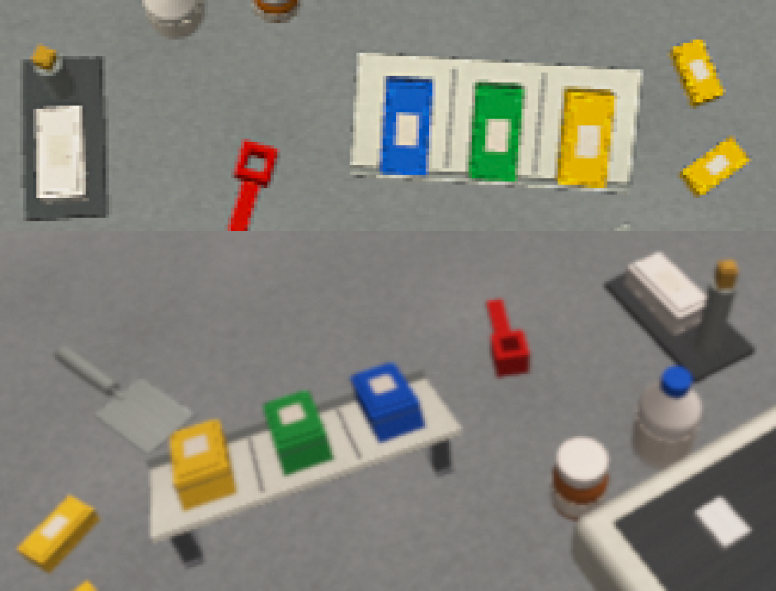

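The crop confirms it: the rack cases are full size (about 100 mm in the numbers) and the loose yellow ones are about 72 mm. The brass head looks turned by some 20–30° at crop (45,57). Next I'll fit precise poses from both views.

```bash
cat > fit.py <<'E'
from m import *
from scipy.optimize import minimize
from scipy.spatial.transform import Rotation as Ro
def box(x0,x1,y0,y1,z0,z1): return np.array([[x,y,z] for x in(x0,x1) for y in(y0,y1) for z in(z0,z1)],float)
CASE=[np.vstack([box(-.05,.05,-.025,.025,0,.032),box(-.0445,.0445,-.0195,.0195,.032,.036)])]
KEEP=[box(-.019,.019,-.019,.019,0,.034),box(.019,.095,-.01,.01,0,.009)]
U=8
def render(f,parts,R,t,b):
    u0,v0,u1,v1=b; im=np.zeros(((v1-v0)*U,(u1-u0)*U),np.uint8)
    for p in parts:
        c=(p@R.T+t)@np.array(f['R']).T+np.array(f['t']); q=c@np.array(f['mtx']).T; q=q[:,:2]/q[:,2:]
        q=((q+.5-[u0,v0])*U-.5)
        cv2.fillConvexPoly(im,np.round(cv2.convexHull(q.astype('float32'))*16).astype(np.int32),255,cv2.LINE_AA,4)
    return cv2.resize(im,(u1-u0,v1-v0),interpolation=cv2.INTER_AREA)/255.
def fill(m):
    c,_=cv2.findContours(m.astype('uint8'),cv2.RETR_EXTERNAL,cv2.CHAIN_APPROX_NONE); o=np.zeros(m.shape,np.uint8)
    return cv2.drawContours(o,[max(c,key=cv2.contourArea)],-1,1,-1)
def bbox(m,p=6):
    v,u=np.nonzero(m); return max(u.min()-p,0),max(v.min()-p,0),min(u.max()+p,640),min(v.max()+p,400)
def fitpose(views,parts,p0,tilt=0.,freez=True):
    """views: [(f,mask)]; p=(x,y,yaw[,z]); tilt lifts +x end"""
    D=[(f,m,bbox(m)) for f,m in views]; sc=np.array([.01,.01,.1,.01])[:4 if freez else 3]
    z0=p0[3]
    def cost(d):
        p=np.array(p0[:len(sc)])+d*sc; z=p[3] if freez else z0
        R=(Ro.from_euler('z',p[2])*Ro.from_euler('y',-tilt)).as_matrix()
        return sum(((render(f,parts,R,np.array([p[0],p[1],z]),b)-m[b[1]:b[3],b[0]:b[2]])**2).sum() for f,m,b in D)
    best=None
    for s in (1.,-.6):
        r=minimize(cost,np.zeros(len(sc)),method='Nelder-Mead',options=dict(initial_simplex=np.vstack([np.zeros(len(sc)),s*np.eye(len(sc))]),xatol=.005,fatol=.02,maxiter=400))
        if best is None or r.fun<best.fun: best=r
    return np.array(p0[:len(sc)])+best.x*sc,best.fun
E
cat > r1.py <<'E'
from fit import *
F={n:np.load(n+'0.npy',allow_pickle=True).item() for n in('scene','top')}
Wd={n:cloud(F[n]) for n in F}
def near(n,name,c,r=.09):
    W=Wd[n]; ok=(np.hypot(W[...,0]-c[0],W[...,1]-c[1])<r)&(W[...,2]>-.02)
    m=masks(F[n])[name]&ok
    return fill(m)
T=np.radians(25)
for k,c in(('blue',(.515,-.161)),('green',(.50,-.254)),('yellow',(.487,-.348))):
    for ns in(('scene',),('top',),('scene','top')):
        v=[(F[n],near(n,k,c)) for n in ns]
        p,e=fitpose(v,CASE,[c[0]+.01,c[1],-.138,.052],T,freez=len(ns)>1); print(k,ns,p.round(4),round(e,1))
c=(.463,.017)
for ns in(('scene',),('top',),('scene','top')):
    v=[(F[n],masks(F[n])['red']&(np.hypot(Wd[n][...,0]-c[0],Wd[n][...,1]-c[1])<.1)) for n in ns]
    p,e=fitpose(v,KEEP,[.49,.005,np.pi-.35,0.0],0,freez=len(ns)>1); print('keeper',ns,p.round(4),round(e,1))
for n in F:
    W=Wd[n];near_c=(np.hypot(W[...,0]-.53,W[...,1]-.2)<.12)
    m=near_c&(F[n]['color'].min(-1)>150)&(W[...,2]>.015)&(W[...,2]<.06); m=fill(m); np.save('w_'+n+'.npy',m)
    P=W[m>0]; print('white',m.sum(),np.median(P,0).round(3),cv2.minAreaRect(P[:,:2].astype('float32')))
    m=near_c&(F[n]['color'].max(-1)<80)&(W[...,2]>0.0)&(W[...,2]<.03); P=W[m]; print('plate',cv2.minAreaRect(P[:,:2].astype('float32')),np.median(P[:,2]))
for ns in(('scene',),('top',),('scene','top')):
    v=[(F[n],np.load('w_'+n+'.npy')) for n in ns]
    p,e=fitpose(v,CASE,[.53,.195,.0,.01],0,freez=len(ns)>1); print('white',ns,p.round(4),round(e,1))
E
python3 r1.py
```

```text
blue ('scene',) [ 0.5204 -0.1613 -0.211 ] 80.3
blue ('top',) [ 0.5194 -0.1619 -0.1573] 43.4
blue ('scene', 'top') [ 0.519  -0.1613 -0.1999  0.0494] 126.9
green ('scene',) [ 0.5055 -0.2532 -0.129 ] 123.3
green ('top',) [ 0.5062 -0.2565 -0.1877] 49.3
green ('scene', 'top') [ 0.505  -0.2556 -0.1656  0.0449] 170.1
yellow ('scene',) [ 0.4938 -0.3473 -0.1147] 62.7
yellow ('top',) [ 0.4926 -0.3497 -0.1396] 35.7
yellow ('scene', 'top') [ 0.4926 -0.348  -0.1154  0.0503] 106.0
keeper ('scene',) [ 4.9990e-01 -2.4000e-03  2.6912e+00] 171.3
keeper ('top',) [4.9560e-01 1.2000e-03 2.7931e+00] 79.6
keeper ('scene', 'top') [ 5.009e-01  1.600e-03  2.775e+00 -2.630e-02] 246.9
white 427 [0.523 0.208 0.046] ((0.5186014771461487, 0.21162433922290802), (0.05097850784659386, 0.10103633254766464), 88.02799987792969)
plate ((0.5439120531082153, 0.20889097452163696), (0.18009603023529053, 0.08942464739084244), 0.30342432856559753) 0.010531700706468292
white 391 [nan nan nan] ((0.5215898156166077, 0.21030622720718384), (0.03976058587431908, 0.10801541060209274), 70.70127868652344)
plate ((0.5431670546531677, 0.20944495499134064), (0.08871958404779434, 0.17899395525455475), 88.90827941894531) 0.008512276133852265
white ('scene',) [ 0.5024  0.224  -0.2676] 243.9
white ('top',) [ 0.5233  0.2106 -0.047 ] 46.4
white ('scene', 'top') [ 0.52    0.2104 -0.048   0.0123] 324.8
```

```bash
python3 - <<'E'
import re
s=open('m.py').read()
i=s.index('def masks'); j=s.index('def comps')
s=s[:i]+'''def masks(f):
    R,G,B=[f['color'][...,i].astype(int) for i in range(3)]; mx=f['color'].max(-1).astype(int)
    return {'blue':(B-R>.45*B)&(B>50),'green':(G-R>.4*G)&(G-B>.3*G)&(G>35),'yellow':(R-B>.5*R)&(G>.6*R)&(R>50),'red':(R-G>.6*R)&(R>50)&(R-B>.6*R)}
'''+s[j:]
open('m.py','w').write(s)
s=open('r1.py').read()
s=s.replace("masks(F[n])['red']&","fill(masks(F[n])['red']&").replace("c[1])<.1)) for n","c[1])<.1))) for n")
s=s.replace("m=near_c&(F[n]['color'].min(-1)>150)&(W[...,2]>.015)&(W[...,2]<.06)","m=near_c&(F[n]['color'].min(-1)>125)&(W[...,0]<.59)")
s+='''
vis=[]
def ov(n,b,L):
    im=F[n]['color'][b[1]:b[3],b[0]:b[2]].copy(); s=400//max(im.shape[:2])+1
    return im
'''
open('r1.py','w').write(s)
E
python3 r1.py
python3 - <<'E'
from fit import *
F={n:np.load(n+'0.npy',allow_pickle=True).item() for n in('scene','top')}
for n,uv in(('scene',(395,188)),('top',(244,195)),('scene',(326,209)),('top',(302,199))):
    f=F[n]; u,v=uv; print(n,uv); 
rows=[]
for n,cs in(('scene',[(405,195),(326,209),(240,250)]),('top',[(244,190),(300,206),(375,190)])):
    r=[]
    for u,v in cs: r.append(cv2.resize(F[n]['color'][v-32:v+32,u-32:u+32],(256,256),interpolation=cv2.INTER_NEAREST))
    rows.append(np.hstack(r))
cv2.imwrite('pics/c2.png',np.vstack(rows)[...,::-1])
E
```

```text
blue ('scene',) [ 0.5209 -0.1613 -0.1969] 56.4
blue ('top',) [ 0.5194 -0.1621 -0.1561] 29.1
blue ('scene', 'top') [ 0.5194 -0.1614 -0.1795  0.05  ] 89.4
green ('scene',) [ 0.5067 -0.2539 -0.1329] 68.9
green ('top',) [ 0.5059 -0.2566 -0.1712] 33.5
green ('scene', 'top') [ 0.5062 -0.2551 -0.1552  0.0501] 104.4
yellow ('scene',) [ 0.4941 -0.3478 -0.126 ] 33.9
yellow ('top',) [ 0.4924 -0.3498 -0.1467] 26.1
yellow ('scene', 'top') [ 0.4926 -0.3486 -0.1356  0.05  ] 67.9
keeper ('scene',) [0.4925 0.004  2.7595] 42.4
keeper ('top',) [4.9580e-01 9.0000e-04 2.7821e+00] 26.6
keeper ('scene', 'top') [4.9480e-01 1.4000e-03 2.7754e+00 4.4000e-03] 79.9
white 584 [0.51  0.216 0.045] ((0.49892657995224, 0.2266957312822342), (0.10386790335178375, 0.15559718012809753), 39.873939514160156)
plate ((0.5439120531082153, 0.20889097452163696), (0.18009603023529053, 0.08942464739084244), 0.30342432856559753) 0.010531700706468292
white 1685 [nan nan nan] ((0.5379371047019958, 0.19763559103012085), (0.1592441201210022, 0.2151423543691635), 44.37802505493164)
plate ((0.5431670546531677, 0.20944495499134064), (0.08871958404779434, 0.17899395525455475), 88.90827941894531) 0.008512276133852265
white ('scene',) [0.5009 0.2342 0.0085] 149.6
white ('top',) [ 0.5168  0.1265 -0.0608] 1223.1
white ('scene', 'top') [ 0.4697  0.2709  0.494  -0.039 ] 1606.1
scene (395, 188)
top (244, 195)
scene (326, 209)
top (302, 199)
```

View pics/c2.png

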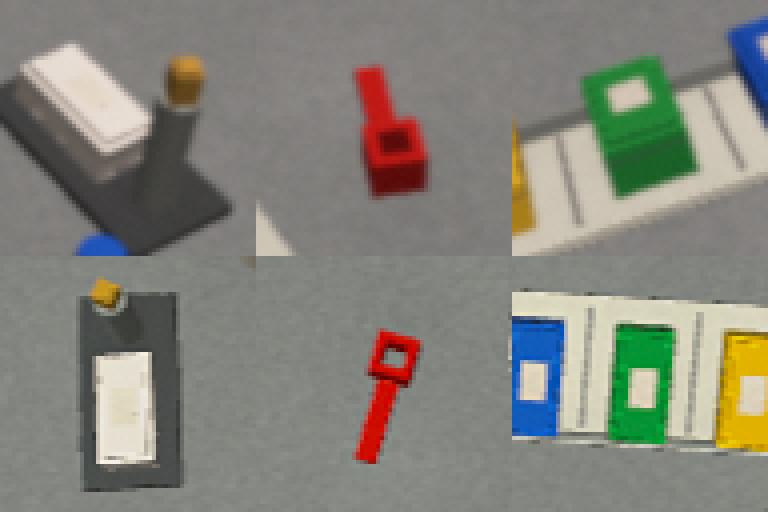

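```bash
cat > r2.py <<'E'
from fit import *
F={n:np.load(n+'0.npy',allow_pickle=True).item() for n in('scene','top')}
a=np.linspace(0,2*np.pi,24,endpoint=False)
cyl=lambda r,z0,z1:np.vstack([np.c_[.08+r*np.cos(a),r*np.sin(a),np.full(24,z)] for z in(z0,z1)])
case=CASE[0]+[0,0,.01]
PL=[box(-.066,.114,-.045,.045,0,.01),case,cyl(.0145,.01,.112),cyl(.010,.112,.141)]
V=[];Wv=[]
for n in F:
    W=cloud(F[n]); c=F[n]['color'].astype(int); mn,mx=c.min(-1),c.max(-1)
    roi=np.zeros(mn.shape,bool)
    if n=='top': roi[155:225,220:270]=1
    else: roi[160:232,355:440]=1; 
    blue=(c[...,2]-c[...,0]>60)
    m=((mx<82)|(mn>150)|(c[...,0]-c[...,2]>50))&roi&~blue
    V.append((F[n],fill(m)))
    mw=fill((mn>(165 if n=='top' else 150))&roi); Wv.append((F[n],mw)); print(n,m.sum(),mw.sum())
for s in([0],[1],[0,1]):
    print('carrier',s,*fitpose([V[i] for i in s],PL,[.52,.209,0.,0.],0,freez=len(s)>1))
# white: lid only
LID=[CASE[0]]
print('white top',*fitpose([Wv[1]],CASE,[.52,.209,0.,.01],0,freez=False))
top=[np.vstack([box(-.05,.05,-.025,.025,.0315,.032),box(-.0445,.0445,-.0195,.0195,.032,.036)])]
print('white scene lid',*fitpose([Wv[0]],top,[.52,.209,0.,.01],0,freez=False))
# head angle from top/scene clouds: brass pixel colours
for n in F:
    c=F[n]['color'].astype(int); m=(c[...,0]-c[...,2]>45)
    roi=np.zeros(m.shape,bool)
    if n=='top': roi[155:180,228:250]=1
    else: roi[170:200,405:430]=1
    m=fill(m&roi)
    for p0 in (-.8,-.35,.0,.4):
        H=[box(-.009,.009,-.009,.009,0,.026),box(-.0065,.0065,-.0065,.0065,.026,.029)]
        print('head',n,p0,*fitpose([(F[n],m)],H,[.6,.209,p0,.112],0,freez=False))
E
python3 r2.py
```

```text
scene 1489 453
top 1085 380
carrier [0] [ 0.51713369  0.21393912 -0.0359419 ] 870.8424452133795
carrier [1] [ 0.51841152  0.20921082 -0.01204011] 133.58906574394462
carrier [0, 1] [ 0.51843795  0.21105428 -0.03130426  0.00178575] 1022.2005382545176
white top [ 0.52332511  0.21049949 -0.04701762] 57.343821607074204
white scene lid [ 0.51790474  0.21338001 -0.0205276 ] 15.30875816993464
head scene -0.8 [ 0.59772946  0.21376694 -0.80423242] 8.892979623221837
head scene -0.35 [ 0.59774592  0.21379139 -0.8006176 ] 8.884982698961938
head scene 0.0 [0.59759822 0.21395421 0.78090105] 8.90003844675125
head scene 0.4 [0.59777486 0.21375908 0.76322635] 8.881091887735487
head top -0.8 [ 0.60145693  0.20917023 -0.56247062] 2.8541176470588234
head top -0.35 [ 0.60149504  0.20918979 -0.56640427] 2.8516262975778544
head top 0.0 [ 0.60147854  0.20920926 -0.56296335] 2.853194925028835
head top 0.4 [ 0.6014624   0.2091661  -0.56788066] 2.841107266435986
```

```bash
cat > mv.py <<'E'
from h import *
from scipy.spatial.transform import Rotation as Ro
def cur():
    s=monitor.state(); q=s['tool_rot']; return s['tool_pos'],Ro.from_quat([q[1],q[2],q[3],q[0]]),s
def tool(yaw,tilt=0): # tool x along case x(yaw), tool z = -case z ; tilt lifts +x
    return Ro.from_euler('z',yaw)*Ro.from_euler('y',-tilt)*Ro.from_euler('x',np.pi)
def plan(pos,rot,base=None):
    p,R,s=cur()
    if base: p,R=base
    print('shift',((np.array(pos)-p)/.3).round(4).tolist(),'turn',((rot*R.inv()).as_rotvec()/(np.pi/2)).round(4).tolist(),'mm',round(np.linalg.norm(pos-p)*1e3))
E
cat > p1.py <<'E'
from mv import *
o=np.array([.520,-.1615,.0495]); Rc=Ro.from_euler('z',-.155)*Ro.from_euler('y',-np.radians(25)); Rt=tool(-.155,np.radians(25))
b=(np.array([.26,-.568,.231]),cur()[1])
pre=o+Rc.apply([0,0,.11]); g=o+Rc.apply([0,0,.003])
plan(pre,Rt,b); plan(g,Rt,(pre,Rt))
E
python3 p1.py
```

```text
shift [0.7136, 1.3789, -0.2727] turn [0.0372, -0.2791, -0.366] mm 473
shift [0.1489, -0.0233, -0.3232] turn [0.0, 0.0, 0.0] mm 107
```

Emit:
{"name": "arm_command", "arguments": {
  "rows": [
    [85,[0.5,0.95,-0.1],[0.0372,-0.2791,-0.366]],
    [85,[0.5,0.95,-0.1],[0.0372,-0.2791,-0.366]],
    [85,[0.5,0.95,-0.1],[0.0372,-0.2791,-0.366]],
    [85,[0.5,0.95,-0.1],[0.0372,-0.2791,-0.366]],
    [85,[0.5,0.95,-0.1],[0.0372,-0.2791,-0.366]],
    [85,[0.5,0.95,-0.1],[0.0372,-0.2791,-0.366]],
    [85,[0.5,0.95,-0.1],[0.0372,-0.2791,-0.366]],
    [85,[0.5,0.95,-0.1],[0.0372,-0.2791,-0.366]],
    [85,[0.5,0.95,-0.1],[0.0372,-0.2791,-0.366]]
  ]
}}

```text
time: 0.85
tool_pos: [0.4108, -0.2781, 0.1995]
tool_rot: [0.016, 0.974, -0.073, 0.215]
contact_force: [-0.8, -0.4, -0.2]
gripper_width: 0.991
grasp_force: 0.0
```

Emit:
{"name": "arm_command", "arguments": {
  "rows": [
    [85,[0.2136,0.4289,-0.1727],[0,0,0]],
    [85,[0.2136,0.4289,-0.1727],[0,0,0]],
    [85,[0.2136,0.4289,-0.1727],[0,0,0]],
    [85,[0.2136,0.4289,-0.1727],[0,0,0]],
    [85,[0.2136,0.4289,-0.1727],[0,0,0]],
    [85,[0.2136,0.4289,-0.1727],[0,0,0]]
  ]
}}

```text
time: 1.35
tool_pos: [0.4737, -0.1534, 0.1482]
tool_rot: [0.017, 0.974, -0.074, 0.215]
contact_force: [0.2, -1.5, 0.8]
gripper_width: 0.996
grasp_force: 0.0
```

```bash
cat >> p1.py <<'E'
print('from measured'); plan(pre,Rt); plan(g,Rt); print(cur()[2]['time'],pre,g)
E
python3 p1.py
```

```text
shift [0.7136, 1.3789, -0.2727] turn [0.0006, -0.0017, -0.0014] mm 473
shift [0.1489, -0.0233, -0.3232] turn [0.0, 0.0, 0.0] mm 107
from measured
shift [0.0012, -0.0031, 0.0032] turn [0.0006, -0.0017, -0.0014] mm 1
shift [0.1501, -0.0264, -0.3201] turn [0.0006, -0.0017, -0.0014] mm 106
1.35 [ 0.47406931 -0.15432318  0.14919386] [ 0.51874734 -0.16130427  0.05221892]
```

Emit:
{"name": "arm_command", "arguments": {
  "rows": [
    [85,[0.0744,-0.0117,-0.1616],[0,0,0]],
    [85,[0.1191,-0.0186,-0.2586],[0,0,0]],
    [85,[0.1489,-0.0233,-0.3232],[0,0,0]],
    [85,[0.1489,-0.0233,-0.3232],[0,0,0]],
    [85,[0.1489,-0.0233,-0.3232],[0,0,0]]
  ]
}}

```text
time: 1.77
tool_pos: [0.5177, -0.1627, 0.0514]
tool_rot: [0.017, 0.974, -0.077, 0.214]
contact_force: [-0.6, -1.0, 0.1]
gripper_width: 0.992
grasp_force: 0.0
```

Emit:
{"name": "arm_command", "arguments": {
  "rows": [
    [44,[0,0,0],[0,0,0]],
    [44,[0,0,0],[0,0,0]],
    [44,[0,0,0],[0,0,0]],
    [44,[0,0,0],[0,0,0]],
    [44,[0,0,0],[0,0,0]],
    [44,[0,0,0],[0,0,0]]
  ]
}}

```text
time: 2.27
tool_pos: [0.5196, -0.1624, 0.0555]
tool_rot: [0.018, 0.973, -0.076, 0.217]
contact_force: [-7.4, 1.1, 8.4]
gripper_width: 0.571
grasp_force: 62.2
```

```bash
python3 - <<'E'
from mv import *
Rt=tool(-.155,np.radians(25)); c=np.array([.51875,-.1613,.0522]); up=c+[-.02,0,.09]
print((up-c)/.3); plan(np.array([.5185,.2115,.100]),tool(-.02),(up,Rt)); print(cur()[2]['joint_pos'])
E
```

```text
[-0.06666667  0.          0.3       ]
shift [0.0658, 1.2427, -0.1407] turn [0.0243, 0.2769, 0.0846] mm 376
[-0.51678283 -0.21439769  2.22483627  0.22401315  0.72842972  1.07236863]
```

Emit:
{"name": "arm_command", "arguments": {
  "rows": [
    [44,[-0.02,0.0,0.05],[0,0,0]],
    [44,[-0.04,0.0,0.13],[0,0,0]],
    [44,[-0.06,0.0,0.22],[0,0,0]],
    [44,[-0.0667,0.0,0.3],[0,0,0]],
    [44,[-0.0667,0.0,0.3],[0,0,0]]
  ]
}}

```text
time: 2.68
tool_pos: [0.5011, -0.1635, 0.1499]
tool_rot: [0.02, 0.972, -0.075, 0.221]
contact_force: [1.2, -1.4, -0.8]
gripper_width: 0.573
grasp_force: 65.7
```

Emit:
{"name": "arm_command", "arguments": {
  "rows": [
    [44,[0.03,0.3,0],[0.0243,0.2769,0.0846]],
    [44,[0.03,0.6,0],[0.0243,0.2769,0.0846]],
    [44,[0.03,0.9,0],[0.0243,0.2769,0.0846]],
    [44,[0.03,1,0],[0.0243,0.2769,0.0846]],
    [44,[0.03,1,0],[0.0243,0.2769,0.0846]],
    [44,[0.03,1,0],[0.0243,0.2769,0.0846]],
    [44,[0.03,1,0],[0.0243,0.2769,0.0846]],
    [44,[0.03,1,0],[0.0243,0.2769,0.0846]],
    [44,[0.03,1,0],[0.0243,0.2769,0.0846]],
    [44,[0.03,1,0],[0.0243,0.2769,0.0846]]
  ]
}}

```text
time: 3.52
tool_pos: [0.5069, 0.1383, 0.1413]
tool_rot: [0.001, 1.0, -0.009, -0.001]
contact_force: [-0.3, -0.4, -2.5]
gripper_width: 0.576
grasp_force: 65.5
```

```bash
python3 - <<'E'
from mv import *
p,R,s=cur(); print(s['time'],p,s['contact_force'],s['gripper_width']); plan(np.array([.5185,.2115,.100]),tool(-.02))
E
```

```text
3.5167 [0.50688821 0.13828815 0.14127092] [-0.29409472 -0.3761984  -2.52989664] 0.576376515771635
shift [0.0387, 0.244, -0.1376] turn [0.0018, -0.0011, -0.001] mm 85
```

Emit:
{"name": "arm_command", "arguments": {
  "rows": [
    [44,[0.02,0.13,-0.05],[0,0,0]],
    [44,[0.0358,0.2427,-0.1],[0,0,0]],
    [44,[0.0358,0.2427,-0.1407],[0,0,0]],
    [44,[0.0358,0.2427,-0.1407],[0,0,0]],
    [44,[0.0358,0.2427,-0.1407],[0,0,0]],
    [44,[0.0358,0.2427,-0.1407],[0,0,0]]
  ]
}}

```text
time: 4.02
tool_pos: [0.5187, 0.2095, 0.1006]
tool_rot: [0.001, 1.0, -0.011, 0.0]
contact_force: [0.2, -0.6, -3.1]
gripper_width: 0.573
grasp_force: 65.4
```

```bash
python3 - <<'E'
from mv import *
p,R,s=cur(); print(p,R.as_rotvec(),s['contact_force'])
F={n:grab(n) for n in('scene','top')}
for n in F: np.save(n+'1.npy',F[n],allow_pickle=True)
a=cv2.resize(F['scene']['color'][130:240,340:450],(440,440),interpolation=cv2.INTER_NEAREST)
b=cv2.resize(F['top']['color'][140:230,200:290],(360,360),interpolation=cv2.INTER_NEAREST); b=np.vstack([b,np.zeros((80,360,3),np.uint8)])
cv2.imwrite('pics/hov1.png',np.hstack([a,b])[...,::-1])
E
```

```text
[0.51874052 0.2094575  0.10064629] [ 3.13908293e+00 -3.47632019e-02  2.71385803e-04] [ 0.20155225 -0.56110534 -3.07801449]
```

View pics/hov1.png

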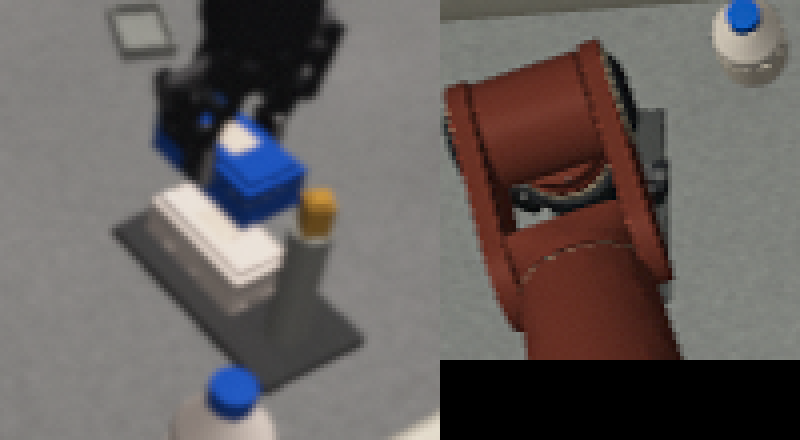

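```bash
cat > hov.py <<'E'
import sys
from fit import *
from mv import cur
def hov(f,k,tcp,roi=(340,130,450,240),d=.0056,yaw=-.02,far=.0):
    W=cloud(f); m=masks(f)[k]&(W[...,2]>tcp[2]-.03)&(W[...,2]<tcp[2]+.06); r=np.zeros(m.shape,bool); r[roi[1]:roi[3],roi[0]:roi[2]]=1; m&=r
    m=fill(cv2.morphologyEx(m.astype('uint8'),cv2.MORPH_CLOSE,np.ones((3,3))))
    P=W[(m>0)]; P=P[P[:,0]>tcp[0]-.02]
    # lid plane height and tilt
    hi=P[P[:,2]>np.nanpercentile(P[:,2],60)-.004]; A=np.c_[hi[:,:2]-tcp[:2],np.ones(len(hi))]; pl=np.linalg.lstsq(A,hi[:,2],rcond=None)[0]
    print('lid',len(hi),'z pct',np.nanpercentile(P[:,2],[2,30,50,70,90,98]).round(4),'tilt',pl[:2].round(3))
    dark=cv2.dilate((f['color'].max(-1)<70).astype('uint8'),np.ones((3,3)))
    # valid = away from gripper pixels and on far half
    z=tcp[2]-d; b=bbox(m); K=np.array(f['mtx'])
    far=np.array([.02,0,.034])+[tcp[0],tcp[1],z]; q=K@(np.array(f['R'])@far+np.array(f['t'])); q=q[:2]/q[2]
    v,u=np.mgrid[:400,:640]; dirv=(K@(np.array(f['R'])@(far+[.01,0,0])+np.array(f['t']))); dirv=dirv[:2]/dirv[2]-q
    val=(((u-q[0])*dirv[0]+(v-q[1])*dirv[1])>0)&(dark==0)
    def cost(p,z):
        R=Ro.from_euler('z',p[2]).as_matrix(); im=render(f,CASE,R,np.array([p[0],p[1],z]),b)
        return (((im-m[b[1]:b[3],b[0]:b[2]])**2)*val[b[1]:b[3],b[0]:b[2]]).sum()
    for zz in(z,z+.002):
        S=np.vstack([[0,0,0],np.diag([.006,.006,.06])])+[tcp[0],tcp[1],yaw]
        r=minimize(cost,S[0],args=(zz,),method='Nelder-Mead',options=dict(initial_simplex=S,xatol=1e-5,fatol=.01)); print('z',round(zz,4),'fit',r.x.round(4),round(r.fun,1),'rel tcp mm',((r.x[:2]-tcp[:2])*1e3).round(1))
if __name__=='__main__':
    hov(np.load('scene1.npy',allow_pickle=True).item(),'blue',np.array([.51874,.20946,.10065]))
    f=np.load('scene0.npy',allow_pickle=True).item(); W=cloud(f)
    c=f['color'].astype(int); m=(c.min(-1)>150)&(np.hypot(W[...,0]-.52,W[...,1]-.21)<.07); P=W[m]; print('white z',np.nanpercentile(P[:,2],[2,30,50,70,98]).round(4))
E
python3 hov.py
```

```text
lid 226 z pct [0.1003 0.1179 0.1258 0.1292 0.1309 0.1323] tilt [-0.026  0.014]
z 0.0951 fit [ 0.512   0.2113 -0.0783] 19.4 rel tcp mm [-6.8  1.8]
z 0.0971 fit [ 0.5132  0.2098 -0.0773] 20.0 rel tcp mm [-5.5  0.3]
white z [0.0011 0.0443 0.0459 0.0468 0.0493]
```

```bash
cat > edge.py <<'E'
from fit import *
def edge(f,zl,cx,cy,yaw,m=None):
    """lid region (shoulder..panel) in a band: robust extents of the far end in the case's own yaw frame"""
    W=cloud(f); P=W.reshape(-1,3); k=(abs(P[:,2]-(zl-.001))<.0055)&(np.hypot(P[:,0]-cx,P[:,1]-cy)<.075)
    if m is not None: k&=m.reshape(-1)
    q=(P[k,:2]-[cx,cy])@np.array([[np.cos(yaw),-np.sin(yaw)],[np.sin(yaw),np.cos(yaw)]]); z=P[k,2]
    q1=q[(q[:,0]>.015)]
    xm=[q[(abs(q[:,1]-c)<.004),0].max() for c in(-.016,-.008,0,.008,.016)]
    ys=[(q1[abs(q1[:,0]-c)<.004,1].min(),q1[abs(q1[:,0]-c)<.004,1].max()) for c in(.02,.028,.036,.042)]
    print(k.sum(),'xmax',np.round(xm,4),'y',np.round(ys,4).tolist())
f=np.load('scene0.npy',allow_pickle=True).item(); c=f['color'].astype(int)
edge(f,.046,.519,.2115,-.02,c.min(-1)>150)
g=np.load('scene1.npy',allow_pickle=True).item()
for zl in(.130,): edge(g,zl,.519,.2095,-.02,masks(g)['blue']|(g['color'].min(-1)>140))
import hov
E
python3 edge.py
python3 - <<'E'
import sys; sys.path.insert(0,'.')
from fit import *
g=np.load('scene1.npy',allow_pickle=True).item()
f=np.load('scene0.npy',allow_pickle=True).item()
# fixed-yaw 2-parameter fit of the far half, for both white lid and blue whole
def fit2(f,m,parts,c,z,yaw,xcut):
    K=np.array(f['mtx']); pr=lambda X:(lambda q:q[:2]/q[2])(K@(np.array(f['R'])@X+np.array(f['t'])))
    zt=z+.034; a=pr(np.array([c[0]+xcut,c[1],zt])); d=pr(np.array([c[0]+xcut+.01,c[1],zt]))-a
    v,u=np.mgrid[:400,:640]; val=((u-a[0])*d[0]+(v-a[1])*d[1])>0
    val&=cv2.dilate((f['color'].max(-1)<70).astype('uint8'),np.ones((3,3)))==0 if parts is CASE else True
    b=bbox(m,8); R=Ro.from_euler('z',yaw).as_matrix(); s=np.s_[b[1]:b[3],b[0]:b[2]]
    co=lambda p:(((render(f,parts,R,np.array([p[0],p[1],z]),b)-m[s])**2)*val[s]).sum()
    S=np.array([[0,0],[.006,0],[0,.006]])+c
    r=minimize(co,S[0],method='Nelder-Mead',options=dict(initial_simplex=S,xatol=1e-5,fatol=.01)); print(xcut,yaw,r.x.round(4),round(r.fun,1))
roi=np.zeros((400,640),bool); roi[130:240,340:450]=1
W=cloud(g); mb=fill(masks(g)['blue']&roi&(W[...,2]>.07))
mw=fill((f['color'].min(-1)>150)&roi)
top=[np.vstack([box(-.05,.05,-.025,.025,.0315,.032),box(-.0445,.0445,-.0195,.0195,.032,.036)])]
for yaw in(-.0,-.02,-.04):
    for xc in(.0,.02,.03):
        fit2(g,mb,CASE,np.array([.519,.2095]),.0945,yaw,xc)
    fit2(f,mw,top,np.array([.519,.2115]),.010,yaw,.0)
E
```

```text
424 xmax [0.0499 0.0496 0.0496 0.0487 0.0455] y [[-0.0234, 0.0231], [-0.0258, 0.0213], [-0.0236, 0.0225], [-0.0225, 0.0191]]
281 xmax [0.0458 0.0462 0.0464 0.0466 0.0465] y [[-0.0267, 0.0241], [-0.0253, 0.0243], [-0.0259, 0.0213], [-0.0267, 0.0221]]
0.0 -0.0 [0.5112 0.2113] 59.1
0.02 -0.0 [0.5116 0.2097] 20.3
0.03 -0.0 [0.5119 0.2085] 15.4
0.0 -0.0 [0.5176 0.2129] 10.8
0.0 -0.02 [0.5113 0.2116] 58.2
0.02 -0.02 [0.5116 0.2098] 19.7
0.03 -0.02 [0.5118 0.2093] 14.8
0.0 -0.02 [0.5179 0.2134] 10.8
0.0 -0.04 [0.5112 0.2122] 57.6
0.02 -0.04 [0.5116 0.2103] 19.3
0.03 -0.04 [0.5117 0.2098] 14.4
0.0 -0.04 [0.5181 0.2138] 11.2
```

Emit:
{"name": "arm_command", "arguments": {
  "rows": [
    [44,[0.015,0.008,-0.07],[0,0,0]],
    [44,[0.015,0.008,-0.12],[0,0,0]],
    [44,[0.015,0.008,-0.147],[0,0,0]],
    [44,[0.015,0.008,-0.147],[0,0,0]],
    [44,[0.015,0.008,-0.147],[0,0,0]]
  ]
}}

```text
time: 4.53
tool_pos: [0.5229, 0.213, 0.0565]
tool_rot: [0.001, 1.0, -0.01, -0.0]
contact_force: [-0.6, 0.1, -2.6]
gripper_width: 0.57
grasp_force: 65.4
```

```bash
cat > e2.py <<'E'
import sys
from fit import *
from mv import cur
k=sys.argv[1]; tag=sys.argv[2]; zo=float(sys.argv[3])
p,R,s=cur(); print(s['time'],p.round(4),'yaw',round(2*np.arctan2(s['tool_rot'][2],s['tool_rot'][1]),3),s['contact_force'].round(1))
f=grab('scene'); np.save('scene%s.npy'%tag,f,allow_pickle=True)
W=cloud(f); roi=np.zeros((400,640),bool); roi[120:240,340:450]=1
bm=masks(f)[k]&roi
P=W[bm&(W[...,0]>p[0])]; lz=P[:,2]; print('lid z',np.percentile(lz,[50,70,85,95]).round(4))
d0=np.load('scene0.npy',allow_pickle=True).item()
def edge(f,zl,cx,cy,yaw,m):
    Q=cloud(f).reshape(-1,3); kk=(abs(Q[:,2]-(zl-.001))<.0055)&(np.hypot(Q[:,0]-cx,Q[:,1]-cy)<.075)&m.reshape(-1)
    q=(Q[kk,:2]-[cx,cy])@np.array([[np.cos(yaw),-np.sin(yaw)],[np.sin(yaw),np.cos(yaw)]])
    xm=[q[(abs(q[:,1]-c)<.004),0].max() for c in(-.016,-.008,0,.008)]
    q1=q[q[:,0]>.015]; ys=[(lambda a:(a.min()+a.max())/2)(q1[abs(q1[:,0]-c)<.004,1]) for c in(.02,.028,.036)]
    print('edge centre',round(cx+np.median(xm)-.05,4),round(cy+np.median(ys),4))
edge(f,zo+.036,.519,.2105,-.02,bm|((f['color'].min(-1)>140)&(W[...,2]>zo+.02)))
edge(d0,.046,.519,.2105,-.02,d0['color'].min(-1)>150)
cv2.imwrite('pics/h%s.png'%tag,cv2.resize(f['color'][130:240,340:450],(550,550),interpolation=cv2.INTER_CUBIC)[...,::-1])
E
python3 e2.py blue 2 .049
```

```text
4.5333 [0.5229 0.213  0.0565] yaw -0.021 [-0.6  0.1 -2.6]
lid z [0.0851 0.0881 0.1199 0.1216]
edge centre 0.5197 0.2114
edge centre 0.5186 0.211
```

View pics/h2.png

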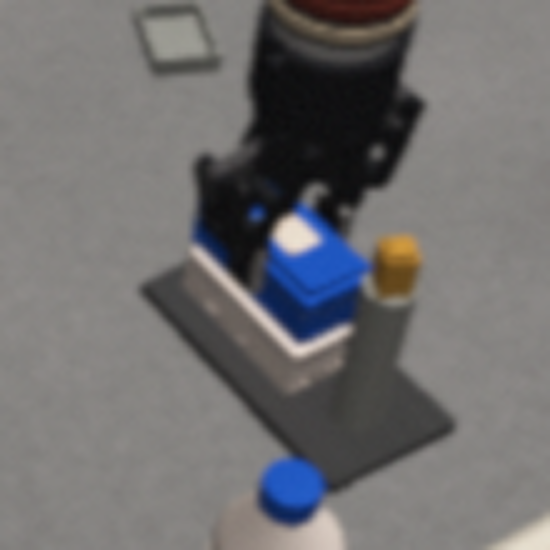

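Emit:
{"name": "arm_command", "arguments": {
  "rows": [
    [44,[-0.0035,-0.0015,-0.005],[0,0,0]],
    [44,[-0.0035,-0.0015,-0.01],[0,0,0]],
    [44,[-0.0035,-0.0015,-0.014],[0,0,0]],
    [44,[-0.0035,-0.0015,-0.014],[0,0,0]]
  ]
}}

```text
time: 4.92
tool_pos: [0.5218, 0.2131, 0.0522]
tool_rot: [0.001, 1.0, -0.01, 0.0]
contact_force: [-0.5, 0.0, -3.1]
gripper_width: 0.569
grasp_force: 65.4
```

Emit:
{"name": "arm_command", "arguments": {
  "rows": [
    [44,[0,0,-0.004],[0,0,0]],
    [44,[0,0,-0.008],[0,0,0]],
    [44,[0,0,-0.012],[0,0,0]],
    [44,[0,0,-0.012],[0,0,0]],
    [44,[0,0,-0.012],[0,0,0]]
  ]
}}

```text
time: 5.33
tool_pos: [0.5222, 0.2131, 0.0496]
tool_rot: [0.001, 1.0, -0.01, -0.0]
contact_force: [-1.9, -0.7, 4.2]
gripper_width: 0.569
grasp_force: 66.5
```

```bash
cat > lz.py <<'E'
import sys
from fit import *
from mv import cur
p,R,s=cur(); print(s['time'],p.round(4),s['contact_force'].round(1),s['gripper_width'])
k=sys.argv[1]; fs=[grab('scene') for _ in range(3)]; f=fs[0]; np.save('last.npy',f,allow_pickle=True)
W=np.nanmedian([cloud(g) for g in fs],0); roi=np.zeros((400,640),bool); roi[120:240,340:450]=1
m=masks(f)[k]&roi; x,y,z=W[...,0],W[...,1],W[...,2]
a=m&(x>.532)&(x<.556)&(abs(y-.211)<.015)&(z>.05)&(z<.2)
print('panel z',a.sum(),np.percentile(z[a],[20,50,80]).round(4))
E
python3 lz.py blue
```

```text
5.3333 [0.5222 0.2131 0.0496] [-1.9 -0.7  4.2] 0.569142472205814
panel z 58 [0.0782 0.0789 0.0797]
```

Emit:
{"name": "arm_command", "arguments": {
  "rows": [
    [44,[0,0,-0.006],[0,0,0]],
    [44,[-0.003,-0.003,-0.008],[0,0,0]],
    [44,[0.003,0.003,-0.008],[0,0,0]],
    [44,[-0.003,0.0,-0.008],[0,0,0]],
    [44,[0,0,-0.008],[0,0,0]]
  ]
}}

```text
time: 5.9
tool_pos: [0.5227, 0.2133, 0.0492]
tool_rot: [0.001, 1.0, -0.01, 0.0]
contact_force: [-8.9, -1.9, 17.1]
gripper_width: 0.573
grasp_force: 67.9
```

```bash
python3 lz.py blue
```

```text
5.9 [0.5227 0.2133 0.0492] [-8.9 -1.9 17.1] 0.5731801412328854
panel z 59 [0.078  0.0786 0.0793]
```

Emit:
{"name": "arm_command", "arguments": {
  "rows": [
    [44,[-0.004,0,0.006],[0,0,0]],
    [60,[-0.004,0,0.006],[0,0,0]],
    [85,[-0.004,0,0.006],[0,0,0]],
    [85,[-0.004,0,0.01],[0,0,0]],
    [85,[-0.004,0,0.01],[0,0,0]],
    [85,[-0.004,0,0.01],[0,0,0]]
  ]
}}

```text
time: 6.55
tool_pos: [0.5205, 0.213, 0.0488]
tool_rot: [0.001, 1.0, -0.01, -0.0]
contact_force: [1.0, 0.2, 0.1]
gripper_width: 0.994
grasp_force: 0.0
```

Emit:
{"name": "arm_command", "arguments": {
  "rows": [
    [85,[0,0,0.08],[0,0,0]],
    [85,[0,0,0.2],[0,0,0]],
    [85,[0,0,0.32],[0,0,0]],
    [85,[0,-0.12,0.4],[0,0,0]],
    [85,[0,-0.24,0.4],[0,0,0]],
    [85,[0,-0.38,0.4],[0,0,0]],
    [85,[0,-0.5,0.4],[0,0,0]],
    [85,[0,-0.5,0.4],[0,0,0]]
  ]
}}

```text
time: 7.22
tool_pos: [0.5207, 0.058, 0.1692]
tool_rot: [0.002, 1.0, -0.013, 0.0]
contact_force: [-0.6, -0.5, 0.4]
gripper_width: 0.999
grasp_force: 0.0
```

```bash
python3 - <<'E'
from fit import *
from mv import cur
p,R,s=cur(); print(s['time'],p.round(4),s['contact_force'].round(1))
F={n:grab(n) for n in('scene','top')}
for n in F: np.save(n+'3.npy',F[n],allow_pickle=True)
f=F['scene'];W=cloud(f)
x,y,z=[W[...,i] for i in range(3)]
for n in F:
    W=cloud(F[n]);x,y,z=[W[...,i] for i in range(3)]
    m=(np.hypot(x-.52,y-.211)<.07)&(z>.068)&(z<.095)&masks(F[n])['blue']; a=m&(abs(x-.52)<.035)&(abs(y-.211)<.015)
    print(n,'panel z',np.percentile(z[a],[20,50,80]).round(4)); r=cv2.minAreaRect(W[m][:,:2].astype('float32')); print(r)
    X=W[a]; print('tilt',np.linalg.lstsq(np.c_[X[:,:2]-[.52,.211],np.ones(len(X))],X[:,2],rcond=None)[0].round(3))
    roi=np.zeros((400,640),bool)
    if n=='top': roi[155:225,220:270]=1
    else: roi[130:220,340:450]=1
    print(n,fitpose([(F[n],fill(masks(F[n])['blue']&roi))],CASE,[.52,.211,-.02,.042],0,False))
def px(n): 
    X=np.array([.52,.21,.07]);f=F[n];q=np.array(f['mtx'])@(np.array(f['R'])@X+np.array(f['t']));q=(q[:2]/q[2]).astype(int);return cv2.resize(f['color'][q[1]-40:q[1]+40,q[0]-40:q[0]+40],(400,400),interpolation=cv2.INTER_CUBIC)
cv2.imwrite('pics/n1.png',np.hstack([px('scene'),px('top')])[...,::-1])
E
```

```text
7.2167 [0.5207 0.058  0.1692] [-0.6 -0.5  0.4]
scene panel z [0.0774 0.0786 0.0797]
((0.5183037519454956, 0.2115650177001953), (0.05220116674900055, 0.09979468584060669), 89.15425109863281)
tilt [0.006 0.022 0.078]
scene (array([ 0.51597636,  0.21532623, -0.05991491]), np.float64(63.636278354479046))
top panel z [0.0737 0.0768 0.079 ]
((0.5193816423416138, 0.21151962876319885), (0.0494609996676445, 0.10147751122713089), 88.50723266601562)
tilt [0.009 0.06  0.076]
top (array([ 0.51953423,  0.21216947, -0.02524334]), np.float64(11.566612841214917))
```

View pics/n1.png

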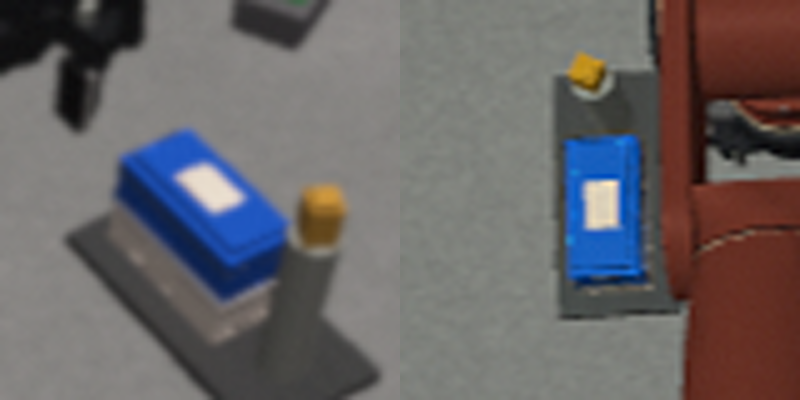

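Scene and top views: the blue case sits flush on the white one (scene crop 200,230, top crop 603,210), with no white rim showing and its panel at 78 mm, so it is nested. Next is the yellow case.

```bash
python3 - <<'E'
from mv import *
T=np.radians(25); y=-.138
o=np.array([.491,-.3485,.0495]); Rc=Ro.from_euler('z',y)*Ro.from_euler('y',-T); Rt=tool(y,T)
pre=o+Rc.apply([0,0,.11]); g=o+Rc.apply([0,0,.007]); print(pre,g)
plan(pre,Rt); plan(g,Rt,(pre,Rt))
E
```

```text
[ 0.44495395 -0.342105    0.14919386] [ 0.4880698  -0.34809305  0.05584415]
shift [-0.252, -1.3469, -0.0656] turn [-0.0214, -0.2773, -0.0719] mm 412
shift [0.1437, -0.02, -0.3112] turn [0.0, 0.0, 0.0] mm 103
```

Emit:
{"name": "arm_command", "arguments": {
  "rows": [
    [85,[-0.18,-0.95,0.05],[-0.0214,-0.2773,-0.0719]],
    [85,[-0.18,-0.95,0.05],[-0.0214,-0.2773,-0.0719]],
    [85,[-0.18,-0.95,0.05],[-0.0214,-0.2773,-0.0719]],
    [85,[-0.18,-0.95,0.05],[-0.0214,-0.2773,-0.0719]],
    [85,[-0.18,-0.95,0.05],[-0.0214,-0.2773,-0.0719]],
    [85,[-0.18,-0.95,0.05],[-0.0214,-0.2773,-0.0719]],
    [85,[-0.18,-0.95,0.05],[-0.0214,-0.2773,-0.0719]],
    [85,[-0.18,-0.95,0.05],[-0.0214,-0.2773,-0.0719]]
  ]
}}

```text
time: 7.98
tool_pos: [0.4658, -0.2275, 0.1852]
tool_rot: [0.018, 0.974, -0.069, 0.217]
contact_force: [0.3, -0.0, 0.4]
gripper_width: 0.996
grasp_force: 0.0
```

Emit:
{"name": "arm_command", "arguments": {
  "rows": [
    [85,[-0.072,-0.3969,-0.05],[0,0,0]],
    [85,[-0.072,-0.3969,-0.08],[0,0,0]],
    [85,[-0.072,-0.3969,-0.1156],[0,0,0]],
    [85,[-0.072,-0.3969,-0.1156],[0,0,0]],
    [85,[-0.072,-0.3969,-0.1156],[0,0,0]],
    [85,[-0.072,-0.3969,-0.1156],[0,0,0]]
  ]
}}

```text
time: 8.48
tool_pos: [0.4457, -0.3397, 0.1489]
tool_rot: [0.014, 0.974, -0.066, 0.216]
contact_force: [-0.7, 0.7, 0.4]
gripper_width: 0.996
grasp_force: 0.0
```

```bash
python3 - <<'E'
from mv import *
T=np.radians(25); y=-.138; Rt=tool(y,T)
print(cur()[0]); plan(np.array([.4881,-.3481,.0565]),Rt)
E
```

```text
[ 0.4456731  -0.33969529  0.14886087]
shift [0.1414, -0.028, -0.3079] turn [-0.0001, -0.0004, -0.0024] mm 102
```

Emit:
{"name": "arm_command", "arguments": {
  "rows": [
    [85,[0.07,-0.018,-0.155],[0,0,0]],
    [85,[0.113,-0.024,-0.247],[0,0,0]],
    [85,[0.1414,-0.024,-0.3079],[0,0,0]],
    [85,[0.1414,-0.024,-0.3079],[0,0,0]],
    [85,[0.1414,-0.024,-0.3079],[0,0,0]]
  ]
}}

```text
time: 8.9
tool_pos: [0.4882, -0.346, 0.0568]
tool_rot: [0.014, 0.974, -0.065, 0.216]
contact_force: [-0.0, -0.3, 0.1]
gripper_width: 1.0
grasp_force: 0.0
```

Emit:
{"name": "arm_command", "arguments": {
  "rows": [
    [44,[0,0,0],[0,0,0]],
    [44,[0,0,0],[0,0,0]],
    [44,[0,0,0],[0,0,0]],
    [44,[0,0,0],[0,0,0]],
    [44,[0,0,0],[0,0,0]],
    [44,[0,0,0],[0,0,0]]
  ]
}}

```text
time: 9.4
tool_pos: [0.4882, -0.3491, 0.06]
tool_rot: [0.016, 0.974, -0.066, 0.217]
contact_force: [-3.6, 3.9, 6.7]
gripper_width: 0.57
grasp_force: 62.2
```

Emit:
{"name": "arm_command", "arguments": {
  "rows": [
    [44,[-0.02,0.0,0.05],[0,0,0]],
    [44,[-0.04,0.0,0.13],[0,0,0]],
    [44,[-0.06,0.0,0.22],[0,0,0]],
    [44,[-0.0667,0.0,0.32],[0,0,0]],
    [44,[-0.0667,0.0,0.4],[0,0,0]],
    [44,[-0.0667,0.0,0.4],[0,0,0]]
  ]
}}

```text
time: 9.9
tool_pos: [0.4693, -0.3512, 0.1852]
tool_rot: [0.02, 0.973, -0.065, 0.22]
contact_force: [0.8, -0.5, -1.2]
gripper_width: 0.572
grasp_force: 65.1
```

```bash
python3 - <<'E'
from mv import *
print(cur()[0]); plan(np.array([.5195,.2125,.150]),tool(-.02))
E
```

```text
[ 0.46925491 -0.3512144   0.18521615]
shift [0.1675, 1.879, -0.1174] turn [0.0287, 0.2826, 0.0716] mm 567
```

Emit:
{"name": "arm_command", "arguments": {
  "rows": [
    [44,[0.09,0.3,0],[0.0287,0.2826,0.0716]],
    [44,[0.09,0.6,0],[0.0287,0.2826,0.0716]],
    [44,[0.09,0.95,0],[0.0287,0.2826,0.0716]],
    [44,[0.09,0.95,0],[0.0287,0.2826,0.0716]],
    [44,[0.09,0.95,0],[0.0287,0.2826,0.0716]],
    [44,[0.09,0.95,0],[0.0287,0.2826,0.0716]],
    [44,[0.09,0.95,0],[0.0287,0.2826,0.0716]],
    [44,[0.09,0.95,0],[0.0287,0.2826,0.0716]]
  ]
}}

```text
time: 10.57
tool_pos: [0.4935, -0.0574, 0.1755]
tool_rot: [-0.006, 1.0, -0.008, -0.005]
contact_force: [0.5, -0.4, -2.2]
gripper_width: 0.567
grasp_force: 65.0
```

Emit:
{"name": "arm_command", "arguments": {
  "rows": [
    [44,[0.07,0.92,0],[0,0,0]],
    [44,[0.07,0.92,0],[0,0,0]],
    [44,[0.07,0.92,0],[0,0,0]],
    [44,[0.07,0.92,0],[0,0,0]],
    [44,[0.07,0.92,0],[0,0,0]],
    [44,[0.07,0.92,-0.06],[0,0,0]],
    [44,[0.07,0.92,-0.1],[0,0,0]],
    [44,[0.07,0.92,-0.1],[0,0,0]],
    [44,[0.07,0.92,-0.1],[0,0,0]]
  ]
}}

```text
time: 11.32
tool_pos: [0.5137, 0.2132, 0.1442]
tool_rot: [-0.003, 1.0, -0.01, -0.007]
contact_force: [-1.0, -0.7, -1.6]
gripper_width: 0.568
grasp_force: 65.1
```

```bash
python3 - <<'E'
from mv import *
print(cur()[2]['time'],cur()[0]); plan(np.array([.5195,.213,.088]),tool(-.02))
E
```

```text
11.3167 [0.51370073 0.21315677 0.14417448]
shift [0.0193, -0.0005, -0.1872] turn [-0.0045, -0.0087, 0.0001] mm 56
```

Emit:
{"name": "arm_command", "arguments": {
  "rows": [
    [44,[0.0193,-0.0005,-0.08],[-0.0045,-0.0087,0]],
    [44,[0.0193,-0.0005,-0.14],[-0.0045,-0.0087,0]],
    [44,[0.0193,-0.0005,-0.17],[-0.0045,-0.0087,0]],
    [44,[0.0193,-0.0005,-0.17],[-0.0045,-0.0087,0]],
    [44,[0.0193,-0.0005,-0.17],[-0.0045,-0.0087,0]]
  ]
}}

```text
time: 11.73
tool_pos: [0.5212, 0.2116, 0.096]
tool_rot: [-0.001, 1.0, -0.012, 0.002]
contact_force: [0.4, -1.6, -2.6]
gripper_width: 0.572
grasp_force: 65.0
```

```bash
cat > e3.py <<'E'
from fit import *
from mv import cur
p,R,s=cur(); print(s['time'],p.round(4),(R*Ro.from_euler('x',np.pi)).as_rotvec().round(3),s['contact_force'].round(1))
fs=[grab('scene') for _ in range(3)]; f=fs[0]; np.save('last.npy',f,allow_pickle=True)
def edge(f,W,k,z0,z1,cx,cy,yaw=-.02):
    x,y,z=[W[...,i] for i in range(3)]
    m=(masks(f)[k]|((f['color'].min(-1)>140)))&(np.hypot(x-cx,y-cy)<.075)&(z>z0)&(z<z1)
    a=m&masks(f)[k]&(x>cx+.013)&(x<cx+.036)&(abs(y-cy)<.015); zl=np.median(z[a]); 
    kk=m&(abs(z-zl+.001)<.0055)
    q=(W[kk][:,:2]-[cx,cy])@np.array([[np.cos(yaw),-np.sin(yaw)],[np.sin(yaw),np.cos(yaw)]])
    xm=[q[(abs(q[:,1]-c)<.004),0].max() for c in(-.016,-.008,0,.008)]
    q1=q[q[:,0]>.015]; ys=[(lambda a:(a.min()+a.max())/2)(q1[abs(q1[:,0]-c)<.004,1]) for c in(.02,.028,.036)]
    print(k,'panel z',zl.round(4),'edge centre',round(cx+np.median(xm)-.05,4),round(cy+np.median(ys),4))
edge(f,np.nanmedian([cloud(g) for g in fs],0),'yellow',.09,.17,.5195,.2115)
g=np.load('scene3.npy',allow_pickle=True).item(); edge(g,cloud(g),'blue',.068,.09,.5195,.2115)
cv2.imwrite('pics/h3.png',cv2.resize(f['color'][130:240,340:450],(550,550),interpolation=cv2.INTER_CUBIC)[...,::-1])
E
python3 e3.py
```

```text
11.7333 [0.5212 0.2116 0.096 ] [ 0.001 -0.004 -0.024] [ 0.4 -1.6 -2.6]
yellow panel z 0.1211 edge centre 0.528 0.2106
blue panel z 0.0787 edge centre 0.5174 0.212
```

```bash
python3 - <<'E'
from fit import *
f=np.load('last.npy',allow_pickle=True).item(); W=cloud(f); x,y,z=[W[...,i] for i in range(3)]
m=masks(f)['yellow']&(z>.09)&(z<.13)&(abs(y-.2115)<.04)&(abs(x-.53)<.09)
for c in range(-24,28,4):
    a=m&(abs(y-.211-c/1e3)<.002)&(z>.112)&(z<.126); v=np.sort(x[a]); print(c,v[-7:].round(4))
E
```

```text
-24 [0.5568 0.5587 0.5588 0.5612 0.5629 0.5667 0.5684]
-20 [0.5605 0.5607 0.5626 0.5636 0.5646 0.5658 0.567 ]
-16 [0.5515 0.5567 0.5621 0.5625 0.5641 0.565  0.5679]
-12 [0.5671 0.5678 0.5687 0.5976 0.6018 0.6031 0.6032]
-8 [0.5964 0.6021 0.6041 0.6044 0.6055 0.6062 0.607 ]
-4 [0.5686 0.5881 0.6058 0.6068 0.608  0.6082 0.6082]
0 [0.5646 0.5691 0.5693 0.5696 0.6083 0.6089 0.6096]
4 [0.5539 0.5589 0.5634 0.565  0.565  0.5656 0.5692]
8 [0.5588 0.5593 0.5624 0.5625 0.5659 0.5682 0.5691]
12 [0.5623 0.5628 0.563  0.5632 0.5685 0.5689 0.5702]
16 [0.5585 0.5618 0.5631 0.5634 0.566  0.568  0.5688]
20 [0.5199 0.5251 0.5422 0.5426 0.5472 0.563  0.563 ]
24 [0.5319 0.5321 0.5325 0.5376 0.5622 0.565  0.5666]
```

View pics/h3.png

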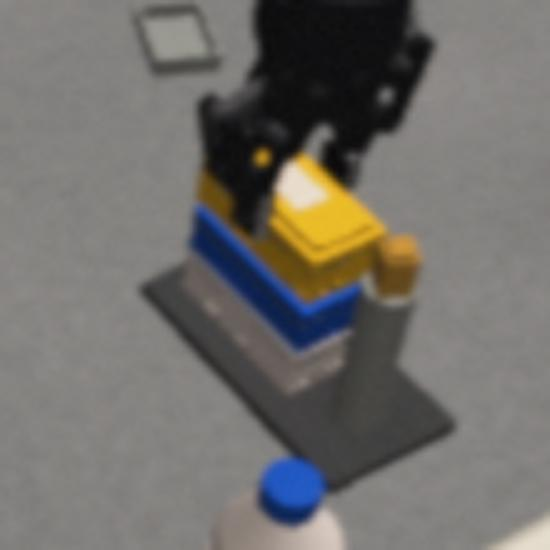

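Emit:
{"name": "arm_command", "arguments": {
  "rows": [
    [44,[-0.005,0.005,-0.008],[0,0,0]],
    [44,[-0.005,0.005,-0.016],[0,0,0]],
    [44,[-0.005,0.005,-0.02],[0,0,0]],
    [44,[-0.005,0.005,-0.02],[0,0,0]]
  ]
}}

```text
time: 12.22
tool_pos: [0.5194, 0.2141, 0.0896]
tool_rot: [-0.001, 1.0, -0.011, 0.002]
contact_force: [-0.1, 0.9, -2.5]
gripper_width: 0.568
grasp_force: 65.0
```

```bash
sed -i "s/(z>z0)&(z<z1)$/(z>z0)\&(z<z1)\&(x<.578)/; s/np.hypot(x-cx,y-cy)<.075/np.hypot(x-cx,y-cy)<.07/" e3.py; python3 e3.py
```

```text
12.2167 [0.5194 0.2141 0.0896] [ 0.001 -0.004 -0.022] [-0.1  0.9 -2.5]
yellow panel z 0.1136 edge centre 0.5168 0.2123
blue panel z 0.0787 edge centre 0.5174 0.212
```

Emit:
{"name": "arm_command", "arguments": {
  "rows": [
    [44,[0.001,-0.002,-0.004],[0,0,0]],
    [44,[0.001,-0.002,-0.008],[0,0,0]],
    [44,[0.001,-0.002,-0.012],[0,0,0]],
    [44,[0.001,-0.002,-0.016],[0,0,0]],
    [44,[0.001,-0.002,-0.016],[0,0,0]]
  ]
}}

```text
time: 12.78
tool_pos: [0.5205, 0.2135, 0.0869]
tool_rot: [-0.001, 1.0, -0.011, 0.002]
contact_force: [-2.4, -1.2, 7.2]
gripper_width: 0.566
grasp_force: 66.2
```

```bash
python3 e3.py
```

```text
12.7833 [0.5205 0.2135 0.0869] [ 0.001 -0.005 -0.023] [-2.4 -1.2  7.2]
yellow panel z 0.1106 edge centre 0.517 0.2117
blue panel z 0.0787 edge centre 0.5174 0.212
```

Emit:
{"name": "arm_command", "arguments": {
  "rows": [
    [44,[0,0,-0.008],[0,0,0]],
    [44,[0,0,-0.01],[0,0,0]],
    [44,[-0.002,0,0.004],[0,0,0]],
    [60,[-0.002,0,0.004],[0,0,0]],
    [85,[-0.002,0,0.004],[0,0,0]],
    [85,[-0.002,0,0.008],[0,0,0]],
    [85,[-0.002,0,0.008],[0,0,0]],
    [85,[-0.002,0,0.008],[0,0,0]]
  ]
}}

```text
time: 13.6
tool_pos: [0.5193, 0.2135, 0.0872]
tool_rot: [-0.001, 1.0, -0.011, 0.002]
contact_force: [-0.1, -0.5, 0.4]
gripper_width: 0.995
grasp_force: 0.0
```

```bash
python3 - <<'E'
from mv import *
p,R,s=cur(); print(s['time'],p,s['contact_force'],s['gripper_width'])
kp=np.array([.4945,.0025]); ky=2.772
for y in(ky,ky-np.pi): print('yaw',y); plan(np.array([kp[0],kp[1],.12]),tool(y),(np.array([.520,.2135,.207]),R))
print(s['joint_pos'])
E
```

```text
13.6 [0.51926009 0.21347603 0.0872024 ] [-0.11122923 -0.53760511  0.38057457] 0.9947642831366263
yaw 2.772
shift [-0.085, -0.7033, -0.29] turn [-0.0038, -0.0006, 1.7791] mm 230
yaw -0.3695926535897933
shift [-0.085, -0.7033, -0.29] turn [-0.0005, 0.0027, -0.2209] mm 230
[2.57321213e-01 3.35930987e-02 1.88429550e+00 3.82613778e-04
 1.21943026e+00 1.85065740e+00]
```

Emit:
{"name": "arm_command", "arguments": {
  "rows": [
    [85,[0,0,0.1],[0,0,0]],
    [85,[0,0,0.22],[0,0,0]],
    [85,[0,0,0.35],[0,0,0]],
    [85,[-0.083,-0.7,0.3],[0,0,-0.2209]],
    [85,[-0.083,-0.7,0.3],[0,0,-0.2209]],
    [85,[-0.083,-0.7,0.2],[0,0,-0.2209]],
    [85,[-0.083,-0.7,0.11],[0,0,-0.2209]],
    [85,[-0.083,-0.7,0.11],[0,0,-0.2209]],
    [85,[-0.083,-0.7,0.11],[0,0,-0.2209]],
    [85,[-0.083,-0.7,0.11],[0,0,-0.2209]],
    [85,[-0.083,-0.7,0.11],[0,0,-0.2209]]
  ]
}}

```text
time: 14.52
tool_pos: [0.4939, 0.0031, 0.1198]
tool_rot: [-0.001, 0.983, -0.185, 0.001]
contact_force: [0.3, -0.0, 0.8]
gripper_width: 0.991
grasp_force: 0.0
```

```bash
python3 - <<'E'
from fit import *
from mv import cur,plan,tool
p,R,s=cur(); print(s['time'],p,s['contact_force'])
f=grab('scene'); np.save('scene4.npy',f,allow_pickle=True); W=cloud(f); x,y,z=[W[...,i] for i in range(3)]
m=masks(f)['yellow']&(np.hypot(x-.52,y-.211)<.06)&(x<.575)&(z>.09)
r=cv2.minAreaRect(W[m&(z>.1)][:,:2].astype('float32')); print('yellow',r,np.percentile(z[m&(abs(x-.519)<.035)&(abs(y-.211)<.014)],[20,50,80]).round(4))
plan(np.array([.4945,.003,.008]),tool(-.37))
cv2.imwrite('pics/n2.png',cv2.resize(f['color'][120:240,290:450],(800,600),interpolation=cv2.INTER_CUBIC)[...,::-1])
E
```

```text
14.5167 [0.49389036 0.00308908 0.11975669] [ 0.3403736  -0.02524376  0.82761423]
yellow ((0.5188102722167969, 0.21232068538665771), (0.05216694250702858, 0.10141962021589279), 88.70195007324219) [0.1096 0.1105 0.1116]
shift [-0.0009, -0.0025, -0.3762] turn [-0.0003, 0.0032, 0.0002] mm 113
```

View pics/n2.png

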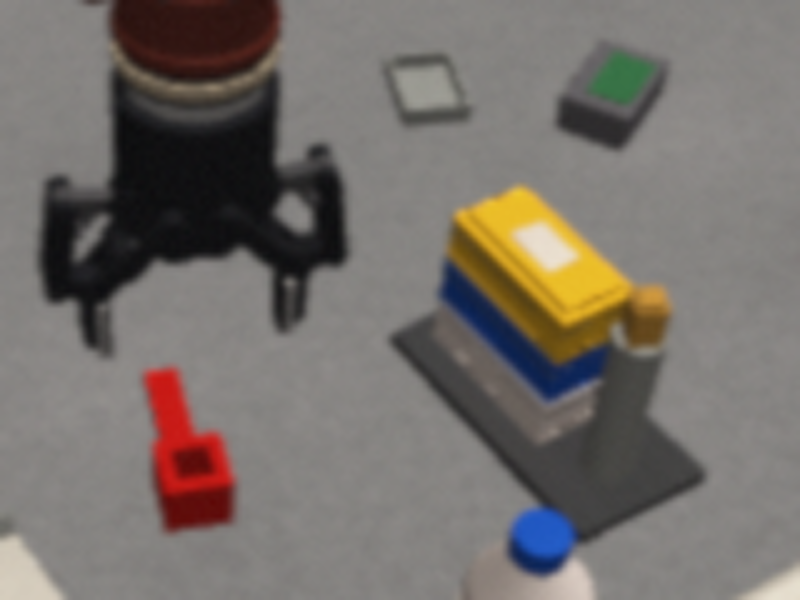

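The picture shows yellow flush on blue flush on white (crop 540,300), with the red keeper below the gripper (crop 195,480). Now grasping the keeper.

Emit:
{"name": "arm_command", "arguments": {
  "rows": [
    [85,[0,0,-0.12],[0,0,0]],
    [85,[0,0,-0.24],[0,0,0]],
    [85,[0,0,-0.33],[0,0,0]],
    [85,[0,0,-0.37],[0,0,0]],
    [85,[0,0,-0.37],[0,0,0]]
  ]
}}

```text
time: 14.98
tool_pos: [0.4927, 0.0049, 0.0073]
tool_rot: [-0.0, 0.983, -0.183, -0.0]
contact_force: [-0.8, 0.3, 0.4]
gripper_width: 0.989
grasp_force: 0.0
```

Emit:
{"name": "arm_command", "arguments": {
  "rows": [
    [32,[0,0,0],[0,0,0]],
    [32,[0,0,0],[0,0,0]],
    [32,[0,0,0],[0,0,0]],
    [32,[0,0,0],[0,0,0]],
    [32,[0,0,0],[0,0,0]],
    [32,[0,0,0],[0,0,0]],
    [32,[0,0,0],[0,0,0]]
  ]
}}

```text
time: 15.57
tool_pos: [0.4966, 0.0032, 0.012]
tool_rot: [-0.001, 0.983, -0.184, 0.005]
contact_force: [-0.4, 0.2, 6.2]
gripper_width: 0.436
grasp_force: 62.3
```

```bash
python3 - <<'E'
from mv import *
p,R,s=cur(); print(s['time'],p,s['contact_force'],s['ft_torque'],s['gripper_width'],s['grasp_force'])
E
```

```text
15.5667 [0.49658405 0.00324274 0.01195183] [-0.40998405  0.17167438  6.24301833] [0.04444273 0.06371079 0.02521747] 0.4359915688471654 62.342036962509155
```

Emit:
{"name": "arm_command", "arguments": {
  "rows": [
    [32,[0,0,0.1],[0,0,0]],
    [32,[0,0,0.22],[0,0,0]],
    [32,[0,0,0.35],[0,0,0]],
    [32,[0,0,0.48],[0,0,0]],
    [32,[0.1,0.15,0.6],[0,0,-0.06]],
    [32,[0.2,0.3,0.6],[0,0,-0.124]],
    [32,[0.3,0.5,0.6],[0,0,-0.124]],
    [32,[0.345,0.69,0.6],[0,0,-0.124]],
    [32,[0.345,0.69,0.6],[0,0,-0.124]],
    [32,[0.345,0.69,0.6],[0,0,-0.124]],
    [32,[0.345,0.69,0.6],[0,0,-0.124]],
    [32,[0.345,0.69,0.6],[0,0,-0.124]]
  ]
}}

```text
time: 16.57
tool_pos: [0.5979, 0.2119, 0.1894]
tool_rot: [0.0, 0.961, -0.277, 0.002]
contact_force: [0.7, -0.7, -0.7]
gripper_width: 0.43
grasp_force: 61.5
```

```bash
cat > k.py <<'E'
from fit import *
from mv import cur
import sys
p,R,s=cur(); rv=(R*Ro.from_euler('x',np.pi)); yaw=rv.as_euler('zyx')[0]; print(s['time'],p.round(4),'yaw',yaw.round(3),'tilt',rv.as_rotvec().round(3)[:2],s['contact_force'].round(1),s['gripper_width'].round(3))
F={n:grab(n) for n in('scene','top')}
for n in F: np.save(n+'5.npy',F[n],allow_pickle=True)
d=.012
out=[]
for n in F:
    f=F[n]; W=cloud(f); m=masks(f)['red']&(np.hypot(W[...,0]-p[0],W[...,1]-p[1])<.13)&(W[...,2]>p[2]-.05)&(W[...,2]<p[2]+.05)
    print(n,'red px',m.sum(),m.any() and np.nanpercentile(W[m][:,2],[2,50,98]).round(4))
    if m.sum()<30: continue
    dark=cv2.dilate((f['color'].max(-1)<70).astype('uint8'),np.ones((5,5)))==0
    b=bbox(m,8); sl=np.s_[b[1]:b[3],b[0]:b[2]]
    for z in (p[2]-d,p[2]-d-.003):
        co=lambda q:(((render(f,KEEP,Ro.from_euler('z',q[2]).as_matrix(),np.array([q[0],q[1],z]),b)-m[sl])**2)*dark[sl]).sum()
        S=np.vstack([[0,0,0],np.diag([.006,.006,.05])])+[p[0],p[1],yaw+np.pi]
        r=minimize(co,S[0],method='Nelder-Mead',options=dict(initial_simplex=S,xatol=1e-5,fatol=.01)); print(n,'z',z.round(4),'keeper',r.x.round(4),'yaw-pi',(r.x[2]-np.pi).round(3),round(r.fun,1),'rel mm',((r.x[:2]-p[:2])*1e3).round(1))
cv2.imwrite('pics/k.png',np.hstack([cv2.resize(F['scene']['color'][110:220,350:460],(400,400),interpolation=cv2.INTER_CUBIC),cv2.resize(F['top']['color'][130:210,200:280],(400,400),interpolation=cv2.INTER_CUBIC)])[...,::-1])
E
python3 k.py
```

```text
Traceback (most recent call last):
  File "k.py", line 4, in <module>
    p,R,s=cur(); rv=(R*Ro.from_euler('x',np.pi)); yaw=rv.as_euler('zyx')[0]; print(s['time'],p.round(4),'yaw',yaw.round(3),'tilt',rv.as_rotvec().round(3)[:2],s['contact_force'].round(1),s['gripper_width'].round(3))
                                                                                                                                                                                          ^^^^^^^^^^^^^^^^^^^^^^^^
AttributeError: 'float' object has no attribute 'round'
```

```bash
sed -i "s/s\['gripper_width'\].round(3)/s['gripper_width']/" k.py; python3 k.py
```

```text
16.5667 [0.5979 0.2119 0.1894] yaw -0.562 tilt [-0.    -0.004] [ 0.7 -0.7 -0.7] 0.43024866985061994
scene red px 318 [0.183  0.2061 0.2155]
scene z 0.1774 keeper [0.5928 0.2139 2.5952] yaw-pi -0.546 11.9 rel mm [-5.2  2. ]
scene z 0.1744 keeper [0.5907 0.2165 2.5973] yaw-pi -0.544 10.5 rel mm [-7.2  4.6]
top red px 0 False
```

Emit:
{"name": "arm_command", "arguments": {
  "rows": [
    [32,[0.01,0.004,-0.06],[0,0,0]],
    [32,[0.01,0.004,-0.105],[0,0,0]],
    [32,[0.01,0.004,-0.105],[0,0,0]],
    [32,[0.01,0.004,-0.105],[0,0,0]]
  ]
}}

```text
time: 17.0
tool_pos: [0.5996, 0.2104, 0.1563]
tool_rot: [0.001, 0.96, -0.279, 0.001]
contact_force: [0.5, 0.1, -0.5]
gripper_width: 0.43
grasp_force: 61.5
```

```bash
sed -i 's/^d=.012/d=.0095/' k.py; cat >> k.py <<'E'
# hub top by depth, and head centre by the same depth reading
def hub(f,m,lo,hi):
    W=cloud(f); z=W[...,2]; a=m&(z>lo)&(z<hi); P=W[a]; print('px',a.sum(),'median',np.median(P,0).round(4),'rect',cv2.minAreaRect(P[:,:2].astype('float32')))
f=F['scene']; m=masks(f)['red']; W=cloud(f); zt=np.nanpercentile(W[m&(np.hypot(W[...,0]-p[0],W[...,1]-p[1])<.03)][:,2],95); print('zt',zt.round(4))
hub(f,m&(np.hypot(W[...,0]-p[0],W[...,1]-p[1])<.03),zt-.004,zt+.006)
E
python3 k.py
```

```text
17.0 [0.5996 0.2104 0.1563] yaw -0.566 tilt [-0.002 -0.001] [ 0.5  0.1 -0.5] 0.43004215834883835
scene red px 305 [0.147  0.1723 0.1823]
scene z 0.1468 keeper [0.5971 0.2092 2.5904] yaw-pi -0.551 15.3 rel mm [-2.5 -1.2]
scene z 0.1438 keeper [0.5951 0.2118 2.6123] yaw-pi -0.529 14.0 rel mm [-4.5  1.4]
top red px 0 False
zt 0.1809
px 107 median [0.6048 0.2155 0.1787] rect ((0.5994207262992859, 0.2108001857995987), (0.03739650920033455, 0.0394042544066906), 56.302249908447266)
```

View pics/k.png

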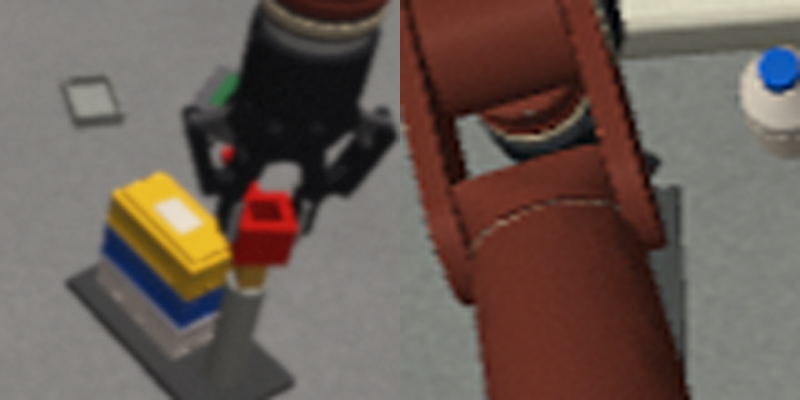

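```bash
python3 - <<'E'
from fit import *
for n in('scene0','scene4','top0','top3'):
    f=np.load(n+'.npy',allow_pickle=True).item(); W=cloud(f); c=f['color'].astype(int)
    near=(np.hypot(W[...,0]-.6,W[...,1]-.211)<.022)
    for nm,m in(('brass',near&(c[...,0]-c[...,2]>45)&(W[...,2]>.115)&(W[...,2]<.15)),('mast',near&(W[...,2]>.03)&(W[...,2]<.108)),):
        P=W[m]; 
        if len(P)<6: continue
        print(n,nm,len(P),np.mean(P,0).round(4),cv2.minAreaRect(P[:,:2].astype('float32')),'x',np.percentile(P[:,0],[3,97]).round(4),'y',np.percentile(P[:,1],[3,97]).round(4))
        if nm=='mast' and 'scene' in n:
            from scipy.optimize import least_squares
            r=least_squares(lambda q:np.hypot(P[:,0]-q[0],P[:,1]-q[1])-.0145,[.6,.211],loss='soft_l1',f_scale=.001); print('  axis',r.x.round(4))
E
```

```text
scene0 brass 82 [0.6031 0.2071 0.1337] ((0.5995777249336243, 0.20984216034412384), (0.01736994832754135, 0.01931510679423809), 56.99594497680664) x [0.5929 0.6102] y [0.1996 0.2157]
scene0 mast 226 [0.6056 0.2016 0.0701] ((0.6047273874282837, 0.20381468534469604), (0.028677575290203094, 0.017017176374793053), 43.54113006591797) x [0.5914 0.6133] y [0.195  0.2148]
  axis [0.5984 0.2105]
scene4 brass 91 [0.6012 0.207  0.1328] ((0.5984396934509277, 0.20968542993068695), (0.017680777236819267, 0.020789433270692825), 63.068763732910156) x [0.5884 0.61  ] y [0.1998 0.2158]
scene4 mast 225 [0.6057 0.2016 0.0703] ((0.6043584942817688, 0.20308716595172882), (0.028265884146094322, 0.01615924946963787), 37.56748580932617) x [0.5915 0.6134] y [0.1953 0.2142]
  axis [0.5985 0.2105]
top0 brass 40 [0.5981 0.2084 0.134 ] ((0.5997182130813599, 0.2087058424949646), (0.019655177369713783, 0.018535375595092773), 57.07307434082031) x [0.5897 0.6082] y [0.1997 0.2173]
top0 mast 58 [0.5909 0.2053 0.0721] ((0.5920866131782532, 0.2061903327703476), (0.01372948195785284, 0.028536608442664146), 24.66087532043457) x [0.5855 0.6025] y [0.1958 0.2205]
top3 brass 40 [0.598  0.2083 0.1343] ((0.5996056795120239, 0.21018020808696747), (0.019450774416327477, 0.017820650711655617), 66.28519439697266) x [0.5896 0.6074] y [0.1998 0.2171]
top3 mast 59 [0.5908 0.2054 0.0712] ((0.592359721660614, 0.20666085183620453), (0.016747554764151573, 0.0283310879021883), 21.736797332763672) x [0.5858 0.603 ] y [0.1955 0.2201]
```

Last picture (10 of 10): the keeper hub (crop 265,225) stands right over the brass head (crop 250,275). The depth fits agree within 1 mm and 0.02 rad, so I lower it.

Emit:
{"name": "arm_command", "arguments": {
  "rows": [
    [32,[-0.002,-0.001,-0.01],[0,0,0]],
    [32,[-0.002,-0.001,-0.02],[0,0,0]],
    [32,[-0.002,-0.001,-0.03],[0,0,0]],
    [32,[-0.002,-0.001,-0.04],[0,0,0]],
    [32,[-0.002,-0.001,-0.05],[0,0,0]],
    [32,[-0.002,-0.001,-0.05],[0,0,0]]
  ]
}}

```text
time: 17.6
tool_pos: [0.6002, 0.2113, 0.1422]
tool_rot: [0.0, 0.96, -0.278, 0.002]
contact_force: [0.3, -0.8, -1.6]
gripper_width: 0.431
grasp_force: 61.5
```

Emit:
{"name": "arm_command", "arguments": {
  "rows": [
    [32,[0,0,-0.012],[0,0,0]],
    [32,[0,0,-0.024],[0,0,0]],
    [32,[0,0,-0.036],[0,0,0]],
    [32,[0,0,-0.046],[0,0,0]],
    [32,[0,0,-0.056],[0,0,0]],
    [32,[0,0,-0.06],[0,0,0]],
    [32,[0,0,-0.06],[0,0,0]]
  ]
}}

```text
time: 18.18
tool_pos: [0.6002, 0.2113, 0.1245]
tool_rot: [0.0, 0.96, -0.279, 0.002]
contact_force: [0.7, 0.8, -1.4]
gripper_width: 0.433
grasp_force: 61.5
```

Emit:
{"name": "arm_command", "arguments": {
  "rows": [
    [32,[0,0,-0.005],[0,0,0]],
    [32,[0,0,-0.01],[0,0,0]],
    [32,[0,0,-0.014],[0,0,0]],
    [32,[0,0,-0.014],[0,0,0]]
  ]
}}

```text
time: 18.52
tool_pos: [0.6005, 0.2115, 0.124]
tool_rot: [-0.0, 0.96, -0.278, 0.002]
contact_force: [-6.5, -2.4, 10.7]
gripper_width: 0.432
grasp_force: 63.0
```

Emit:
{"name": "arm_command", "arguments": {
  "rows": [
    [32,[0,0,0.008],[0,0,0]],
    [32,[0,0,0.012],[0,0,0.06]],
    [32,[0,0,0.012],[0,0,0.12]],
    [32,[0,0,0.012],[0,0,0.18]],
    [32,[0,0,0.012],[0,0,0.24]],
    [32,[0,0,0.012],[0,0,0.3]],
    [32,[0,0,0.012],[0,0,0.35]],
    [32,[0,0,0.012],[0,0,0.35]],
    [32,[0,0,0.012],[0,0,0.35]]
  ]
}}

```text
time: 19.27
tool_pos: [0.601, 0.2113, 0.1249]
tool_rot: [-0.001, 1.0, -0.008, 0.003]
contact_force: [2.0, -0.9, 0.8]
gripper_width: 0.432
grasp_force: 61.5
```

Emit:
{"name": "arm_command", "arguments": {
  "rows": [
    [32,[0,0,-0.007],[0,0,0]],
    [32,[0,0,-0.011],[0,0,0]],
    [32,[0,0,-0.011],[0,0,0]],
    [32,[0,0,-0.003],[0,0,0]],
    [50,[0,0,-0.003],[0,0,0]],
    [70,[0,0,-0.003],[0,0,0]],
    [85,[0,0,0],[0,0,0]],
    [85,[0,0,0],[0,0,0]],
    [85,[0,0,0],[0,0,0]],
    [85,[0,0,0],[0,0,0]]
  ]
}}

```text
time: 20.1
tool_pos: [0.6002, 0.2115, 0.1242]
tool_rot: [-0.001, 1.0, -0.007, 0.002]
contact_force: [-0.7, 0.9, -0.0]
gripper_width: 0.994
grasp_force: 0.0
```

Emit:
{"name": "arm_command", "arguments": {
  "rows": [
    [85,[0,0,0.05],[0,0,0]],
    [85,[0,0,0.15],[0,0,0]],
    [85,[0,0,0.27],[0,0,0]],
    [85,[-0.1,-0.1,0.35],[0,0,0]],
    [85,[-0.2,-0.3,0.35],[0,0,0]],
    [85,[-0.3,-0.5,0.35],[0,0,0]],
    [85,[-0.4,-0.7,0.35],[0,0,0]],
    [85,[-0.4,-0.8,0.35],[0,0,0]],
    [85,[-0.4,-0.8,0.35],[0,0,0]],
    [85,[-0.4,-0.8,0.35],[0,0,0]]
  ]
}}

```text
time: 20.93
tool_pos: [0.4792, -0.0311, 0.231]
tool_rot: [-0.0, 1.0, -0.008, 0.003]
contact_force: [0.1, -0.1, 0.0]
gripper_width: 0.994
grasp_force: 0.0
```

```bash
python3 - <<'E'
from fit import *
from mv import cur
p,R,s=cur(); print(s['time'],p,s['contact_force'])
f=grab('scene'); g=grab('top')
for n,f in(('scene',f),('top',g)):
    W=cloud(f); x,y,z=[W[...,i] for i in range(3)]; m=masks(f)['red']&(np.hypot(x-.56,y-.21)<.1)&(z>.1)&(z<.2)
    hub=m&(z>.141)&(z<.152); P=W[hub]; print(n,'hub top',hub.sum(),np.percentile(P[:,2],[20,50,80]).round(4),cv2.minAreaRect(P[:,:2].astype('float32')))
    a=m&(x<.57)&(z<.13); Q=W[a]; print('arm z',np.percentile(Q[:,2],[20,50,80]).round(4),'y mid',np.mean(Q[:,1]).round(4),'x min',Q[:,0].min().round(4))
    k=masks(f)['yellow']&(abs(x-.52)<.06)&(abs(y-.211)<.04)&(z>.09)&(z<.125); Q=W[k]; print('yellow',cv2.minAreaRect(Q[Q[:,2]>.1][:,:2].astype('float32')),np.median(Q[:,2][(abs(Q[:,1]-.211)<.018)]).round(4))
    if n=='scene': print(fitpose([(f,fill(m))],KEEP,[.5985,.2105,np.pi-.016,.112],0,False))
E
```

```text
20.9333 [ 0.47919233 -0.03113419  0.23100334] [ 0.07314165 -0.0824671   0.04995811]
scene hub top 153 [0.1441 0.1462 0.1473] ((0.5992493629455566, 0.20961080491542816), (0.03877437487244606, 0.0394781120121479), 88.39534759521484)
arm z [0.1201 0.1212 0.1223] y mid 0.209 x min 0.5063
yellow ((0.5236135125160217, 0.21305038034915924), (0.11266033351421356, 0.05365505814552307), 0.07837948203086853) 0.1102
(array([0.59759811, 0.21231494, 3.10072857]), np.float64(68.69367166474433))
top hub top 69 [0.1431 0.145  0.149 ] ((0.600068211555481, 0.20900316536426544), (0.03558021038770676, 0.038324300199747086), 88.46475219726562)
arm z [0.116  0.119  0.1216] y mid 0.2092 x min 0.5073
yellow ((0.5192548036575317, 0.21258646249771118), (0.049200691282749176, 0.09930932521820068), 87.60188293457031) 0.1078
```

Every reading agrees: hub top at 146 mm, arm top at 121 mm, keeper over the column, yellow's panel at 110 mm. Handing in.

```bash
python3 -c "
from plant import manip
print(manip.job_done())"
```

```text
the job is handed in; nothing more can be done
None
```

The job is handed in at about 21 s of robot time; the hand-in gave no verdict. By the final camera readings blue and yellow are nested on white, and the keeper is fully home on the mast with its arm over the column.

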